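Hook the preload spring of a micromanipulator slide onto its anchor post

ROBOT

A 6-joint arm with a two-finger parallel gripper is mounted at the origin on the work surface. World frame = base frame: x ahead of the robot, y to its left, z up, the work surface at z = 0. Lengths are in m, angles in rad, forces in N, time in s.
With the tool pointing down it reaches from about 0.375 to 0.9 m from the base axis. Payload 3.1 kg.
Tool frame: the origin (TCP) lies midway between the tips of the shut fingers; the grasp point (between the pads) lies 19 mm behind it; z points along the fingers, y is the direction in which the jaws open and shut (so a half turn about z gives the same grasp; the last joint's range is limited). The gripper opens to 85 mm and grips with 20 to 120 N. Pads are 22 mm wide; open, the fingers measure 114 mm over their backs; the gripper's body (76 mm by 85 mm) begins 54 mm behind the grasp point. The pads swing forward as they close: fully open they stand 13 mm farther back than shut.
Start: joints at [1.079, 0.527, 1.433, -0, 1.181, -0.178], TCP at [0.192, 0.595, 0.231] pointing down, gripper open.
Joint ranges: [-3.08, 3.08], [-0.75, 2.2], [0.22, 2.44], [-1.43, 4.57], [0, 2.65], [-2.85, 2.85]. Speed limits (rad/s): [2.79, 2.79, 3.14, 3.14, 3.14, 3.14].

INTERFACE

Orientations are given as a unit quaternion [x, y, z, w].
In Python, from station import manip gives the robot as it stands.
- The arm moves only by the tool servo_tool, never from a script. Its argument "motion" is a list of rows, each a list of 7 numbers: the shift along the tool's x, y, z in mm, then the turn, a rotation vector about the tool's x, y, z in rad, then the opening, from -1 (shut) to 1 (fully open), so that 0 is half open. In form: [[x, y, z, rx, ry, rz, hand], ...]. A call has 1 to 12 rows; each row shifts and turns the pose as measured when the row begins, along the tool's axes as they then stand; what a row does not reach is not made up. A row lasts 1/12 s, in which the tool goes at most 41.7 mm and 7.16 degrees, less where a joint would pass 70% of its speed; a pose out of reach is approached as far as the arm can. A call with a gripper value outside its range is refused whole. The fingers move at their own pace and stop on an object; "grip_force" is the grip in N (left out, the last holds). Time passes only in rows, so rows that do not move let the fingers close. It gives the time, the measured TCP pose, the force and the opening at its end, in the units of the state.
- manip.sense(): the state, without advancing time (a new reading comes with each control period).
- manip.snapshot(name): name is "side" or "top" or "wrist"; returns a dict with "frame" (420x560x3 uint8, red, green, blue), "mtx" (3x3 intrinsics, pixels), "world_from_camera" (4x4, takes a point from camera to world coordinates). Camera axes: x right, y up, looking along -z (the intrinsics and any distortion apply to the point x, -y, -z); pixel columns grow to the right and rows downward; lengths in m; the calibration is good to about 2 mm. A picture is of the moment at which its call begins. There is no depth.
- manip.sign_off(): hands the job in, once; it reports no verdict.
The state is a dict: "t": time; "q": joint angles; "qd": joint speeds; "tau": joint torques, N m; "tcp_pos": TCP position; "tool_rot": TCP orientation; "force": force on the tool from outside, world axes, zero at the start; "ft_torque": the same for the moment, N m; "finger_gap": opening from 0.0 (shut) to 1.0 (fully open).
Only numpy, scipy, OpenCV 4.12 (cv2) and the standard library are available. Lean on these libraries where they do the work, as an engineer would, in place of code of your own. Each camera call takes 0.05 s, during which the arm holds its last target.

TASK

The preload spring of the micromanipulator slide has come off. Take the forked spring puller out of its stand, use it to stretch the spring and slip its hook onto the brass anchor post, easing it on until the spring pulls on the post, then put the puller back upright in its slot. Only the puller may work the spring: never overstretch it (45 mm is its limit), let it snap back or force the hook or the puller against the post, and leave the other things on the bench alone.

Things in the scene. Friction and masses are not known exactly. Their poses are not given: they have to be found in the camera images.
- slide_unit: Fixed slide of a micromanipulator: black base plate 270 x 150 x 14 mm; origin: centre of its underside, z up. x = direction to pull the spring, from spring pin to anchor post. The spring lies in an open lane on the line y = +35 mm, where nothing stands above 48 mm; guide, aluminium carriage with clamp head (80 mm high) and drive screw with drum are on the -y half.
- spring_pin (a point): Axis of the pin holding the spring's other end, 36 mm above the bench, at the height of the spring's axis. The spring only swings level about it (up to 0.6 rad either side, staying where it is left) and stretches.
- anchor: Steel strip 60 x 26 mm in the base plate with a slot along x; origin: slot centre, 14 mm above the bench, 98.5 mm from spring_pin; axes as slide_unit. The rigid brass post stands in the slot, at y = 0 but anywhere from x = -9 to +9 mm: not measured, see or feel it. Post 6 mm thick; foot washer 13 mm wide, up to 20 mm above the bench; head 10 mm wide, 41.5 to 44.5 mm above the bench.
- spring: The extension spring, 14 mm thick, with its hook; origin on the pin, x along the spring to its hook, z up. It starts relaxed, swung 0.1 to 0.42 rad away from the anchor to the slide_unit's +y side (left, seen along the pull). It begins to stretch at 3 N and takes 0.22 N more per mm.
- spring_hook: Spring's end fitting. In its frame (x along spring, y left, z up; origin on the pin when relaxed), mm: disc x 48-51, neck 4.4 thick x 51-61, collar 22 wide x 61-64, then a level hook of 4 mm wire: leg at y +6.5, bend of 4.5 inner radius about x 79, tip leg back at y -7 (outer face -9) ending at x 73.2. Its mouth, x 64 to 73.2, opens to -y only; the post's centre enters at x 67 to 70.
- hook_neck (a point): Middle of the hook's neck, on the spring's axis, 36 mm above the bench. The fork goes over the neck from above, one tine each side, and pulls on the collar, whose rear face is 5 mm ahead. Distance from spring_pin: 56 mm relaxed; what exceeds it is the stretch (limit 45 mm). On the post it is 9 to 27 mm.
- hook_seat (a point): Point in the hook's bend where the post's axis lies when seated, 24.5 mm ahead of hook_neck. To hook: stretch the hook past the post on the post's +y (left) side, move it to -y so that the post enters the mouth, and ease back until the bend holds the post.
- puller: Forked spring puller, 123 mm long, 90 g. Origin: midway between its tine tips, z up the tool. Two round-ended tines 4 mm thick, centres at y +-5.5 mm, z 0 to 22 mm; yoke 15 x 5 mm, z 22 to 28; shaft 8 mm; black guard disc 30 mm wide, z 50 to 54; orange handle 20 x 20 mm, z 54 to 122, sides along x and y. Pulls along its x, either way round.
- stand: Fixed white instrument stand with a blue band, 64 x 110 x 62 mm; origin: centre of its underside. The puller stands upright in it; three steel bits, up to 22 mm tall, stand on its -y end.
- stand_slot (a point): Centre of the puller's slot, on the stand's top, 62 mm above the bench. Slot 13 mm (stand's x) by 22 mm (y), 56 mm deep. The puller hangs in it by its guard, its x along the stand's x (or half a turn from it), its origin 50 mm below this point.
- tube_rack: Fixed blue rack, 70 x 120 mm, with capped tubes up to 80 mm tall; leave alone.
- dish_a: Clear round dish, 58 mm wide, 14 mm high; loose, leave alone.
- dish_b: Pink round dish, 58 mm wide, 14 mm high; loose, leave alone.
- screw_jar: Amber jar with white cap, 40 mm wide, 45 mm high; loose, leave alone.
- driver: Screwdriver with green handle, 150 mm long, lying on the bench; loose, leave alone.
- thumb_nut: Brass thumb nut, 20 mm wide, 13 mm high; loose, leave alone.
- hex_key: Dark hex key, 75 x 24 mm, lying flat; loose, leave alone.
Things that resemble listed ones, but are neither listed nor needed, are in the scene too. What is meant by the puller is not blue, and is the smaller of those in its own colour.

How it is judged:
On the way, in this order (a step that is already met when the one before it is completed fails the run):
1. the puller is lifted out of its stand (height (world z) of puller above 0.05 m), for 0.1 s.
2. the spring is stretched with the puller (distance between hook_neck and spring_pin above 0.07 m and contact force between puller and spring above 2 N), for 0.1 s.
3. the hook is on the post, the spring pulls on the post and the puller bears on it no more (distance between hook_neck and spring_pin above 0.0625 m and contact force between spring_hook and anchor above 2.5 N and y of hook_seat in the frame of anchor between -0.0035 and 0.0035 m and contact force between puller and spring below 0.5 N), for 0.3 s.
At the end, for the whole second after the job is handed in: The post alone holds the spring stretched: 6.5 mm or more, 2.5 N or more of hook on post, bend within 3.5 mm of the anchor's centre line. The puller rests in its slot: tilt under 0.1 rad, within 8 mm of its centre, at most 4 mm above its seat. Both at rest (distance between hook_neck and spring_pin above 0.0625 m and contact force between spring_hook and anchor above 2.5 N and y of hook_seat in the frame of anchor between -0.0035 and 0.0035 m and z of puller in the frame of stand_slot below -0.046 m and horizontal distance between puller and stand_slot below 0.008 m and angle between puller's own z axis and vertical below 0.1 rad and linear speed of each of puller, spring_hook below 0.02 m/s); the robot touches nothing.
It fails at once if the spring is stretched by more than 45 mm (distance between hook_neck and spring_pin above 0.101 m).
It fails at once if the spring snaps back or is flung: its hook moves faster than 0.5 m/s (linear speed of spring_hook above 0.5 m/s).
It fails at once if the post is overloaded: more than 11 N from the hook, more than 8 N from its side before it is over the post, or more than 5 N from the puller (contact force between spring_hook and anchor above 11 N or (contact force between spring_hook and anchor above 8 N and y of hook_seat in the frame of anchor above 0.005 m) or contact force between puller and anchor above 5 N).
It fails at once if the gripper or arm pushes the spring instead of the puller (contact force between any of the fingers, the arm and spring above 1.5 N).
It fails at once if a bystander is shifted by more than 20 mm (distance of any of dish_a, dish_b, screw_jar, driver, thumb_nut, hex_key from where it was at the start of the episode above 0.02 m).
It also fails if it takes over 72 s, if anything falls off the work surface, if the arm or the gripper's body presses on something with over 40 N, if the wrist force passes 120 N, or if a joint passes its speed limit or range.

## Working session

There is one attempt and no reset: what is moved stays moved. The work goes in short steps, Python scripts to look and compute and a tool call to move; the robot and the scene stay as the last step left them, time stands still between calls to the robot, and variables do not carry over. Pictures are saved under pics/ and viewed, and the job is handed in when it is done.

Besides the shell and the picture viewer there is one more tool, called after "Emit:" as name(argument=value, ...), one argument or row to a line, values as JSON. servo_tool: Moves the arm, as the interface text tells. Its arguments: {"type":"object","properties":{"motion":{"type":"array"},"grip_force":{"type":"number"}},"required":["motion"]}

```bash
ls; mkdir -p pics; cat > h.py <<'E'
import numpy as np,cv2
from station import manip
from scipy.spatial.transform import Rotation as R
def snap(name,fn):
    s=manip.snapshot(name); cv2.imwrite('pics/'+fn+'.png',s['frame'][:,:,::-1]); np.savez('pics/'+fn+'.npz',**s); return s
def load(fn): return dict(np.load('pics/'+fn+'.npz'))
def ray(s,u,v):
    K=np.array(s['mtx']);T=np.array(s['world_from_camera'])
    d=np.linalg.inv(K)@np.array([u,v,1.]); d=np.array([d[0],-d[1],-d[2]])
    return T[:3,3],T[:3,:3]@d
def onz(s,u,v,z):
    o,d=ray(s,u,v); return o+d*(z-o[2])/d[2]
def tri(*a):
    A=np.zeros((3,3));b=np.zeros(3)
    for s,u,v in a:
        o,d=ray(s,u,v);d=d/np.linalg.norm(d);P=np.eye(3)-np.outer(d,d);A+=P;b+=P@o
    p=np.linalg.solve(A,b)
    return p,[float(np.linalg.norm(np.cross(p-ray(s,u,v)[0],ray(s,u,v)[1]/np.linalg.norm(ray(s,u,v)[1])))) for s,u,v in a]
def proj(s,p):
    K=np.array(s['mtx']);T=np.array(s['world_from_camera'])
    c=T[:3,:3].T@(np.array(p)-T[:3,3]); q=K@np.array([c[0],-c[1],-c[2]]); return q[:2]/q[2]
E
python3 - <<'E'
from h import *
for n in ['side','top','wrist']:
    s=snap(n,n+'0'); print(n,s.keys(),np.round(s['mtx'],1).tolist(),np.round(s['world_from_camera'],3).tolist())
print(manip.sense())
E
```

```text
pics
side dict_keys(['frame', 'mtx', 'world_from_camera']) [[465.7, 0.0, 285.6], [0.0, 465.7, 207.6], [0.0, 0.0, 1.0]] [[0.838, 0.36, -0.411, 0.023], [-0.546, 0.541, -0.64, -0.822], [-0.008, 0.76, 0.65, 0.907], [0.0, 0.0, 0.0, 1.0]]
top dict_keys(['frame', 'mtx', 'world_from_camera']) [[426.9, 0.0, 276.4], [0.0, 426.9, 213.0], [0.0, 0.0, 1.0]] [[0.023, 0.99, -0.138, 0.431], [-1.0, 0.023, -0.003, -0.011], [-0.0, 0.138, 0.99, 0.931], [0.0, 0.0, 0.0, 1.0]]
wrist dict_keys(['frame', 'mtx', 'world_from_camera']) [[339.4, 0.0, 281.4], [0.0, 339.4, 207.1], [0.0, 0.0, 1.0]] [[0.308, -0.917, -0.255, 0.128], [0.952, 0.296, 0.083, 0.615], [-0.001, -0.268, 0.963, 0.372], [0.0, 0.0, 0.0, 1.0]]
{'t': 0.15, 'q': array([ 1.07952031e+00,  5.28308528e-01,  1.43362036e+00,  4.05609493e-05,
        1.18143101e+00, -1.78504787e-01]), 'qd': array([ 1.51856422e-03, -1.68492275e-03, -5.65758486e-03,  9.94362441e-05,
        2.58858498e-03, -6.22117237e-04]), 'tau': array([-2.11145384e-06, -4.42746770e+01, -1.78276080e+01, -2.54865627e-04,
        5.65491035e-03,  2.08757530e-05]), 'tcp_pos': array([0.19200433, 0.59418464, 0.23052014]), 'tool_rot': array([ 1.55756515e-01,  9.87795083e-01, -8.28371927e-04, -3.08130883e-04]), 'force': array([ 0.49634074, -0.16900407, -0.61127994]), 'ft_torque': array([-0.05634233, -0.06985943,  0.00741196]), 'finger_gap': 0.9993010493285612}
```

View pics/side0.png

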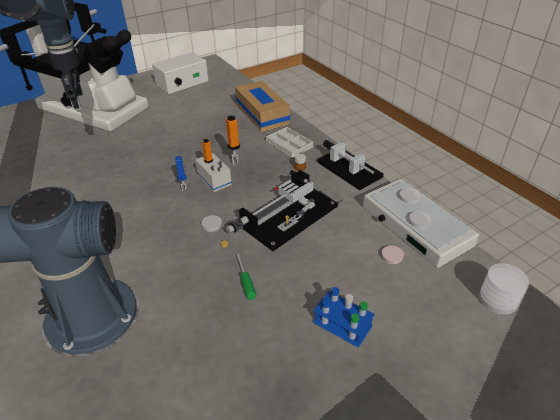

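View pics/top0.png

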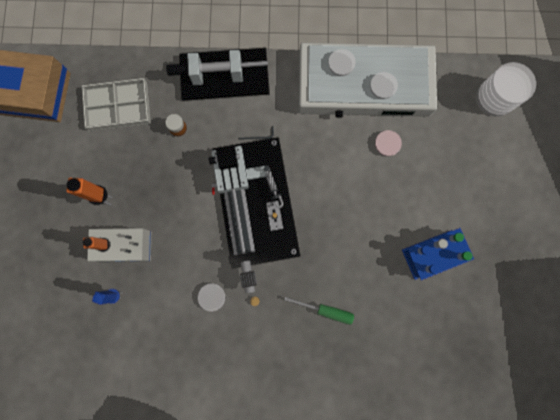

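View pics/wrist0.png

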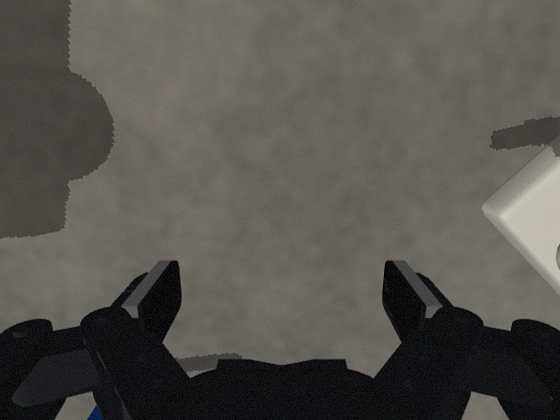

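Candidates for the puller are: orange in the white stand at top (97,243) / side (208,150); a larger orange one free-standing at top (87,190) / side (232,130); and a blue one at top (106,297) / side (181,170). By the description I choose the smaller orange one in the stand, and check it in a crop.

```bash
python3 - <<'E'
from h import *
t=load('top0')['frame'];s=load('side0')['frame']
a=cv2.resize(t[165:315,60:160],None,fx=4,fy=4,interpolation=cv2.INTER_CUBIC)
b=cv2.resize(s[105:205,165:265],None,fx=4,fy=4,interpolation=cv2.INTER_CUBIC)
im=np.zeros((600,800,3),np.uint8);im[:600,:400]=a;im[:400,400:]=b
cv2.imwrite('pics/c1.png',im[:,:,::-1])
a=cv2.resize(t[130:300,205:305],None,fx=3.5,fy=3.5,interpolation=cv2.INTER_CUBIC)
b=cv2.resize(s[165:255,220:345],None,fx=3.5,fy=3.5,interpolation=cv2.INTER_CUBIC)
im=np.zeros((600,800,3),np.uint8);im[:595,:350]=a;im[:b.shape[0],355:355+b.shape[1]]=b
cv2.imwrite('pics/c2.png',im[:,:,::-1])
E
```

```text
(no output)
```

View pics/c1.png

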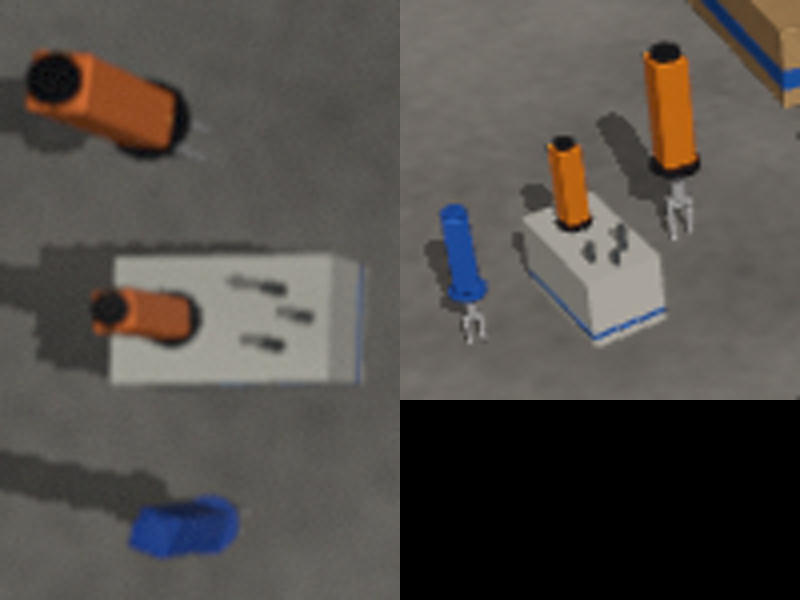

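View pics/c2.png

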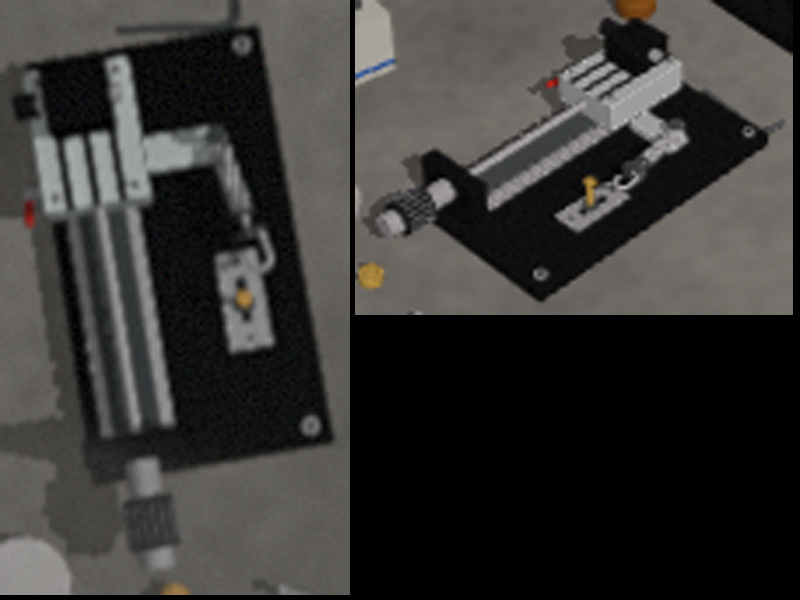

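The crop confirms the choice: the orange one in the stand is smaller than the free-standing orange one. It has its guard at about (105,244) in top, with three bits beside it. The slide's pull direction runs downwards in the top view, with the post at about (274,215).

```bash
python3 - <<'E'
from h import *
t=load('top0');s=load('side0')
def T(x,y): return 60+x/4-.4,165+y/4-.4
def S(x,y): return 165+(x-400)/4-.4,105+y/4-.4
print('cap',tri((t,*T(110,308)),(s,*S(563,143))))
print('guard',tri((t,*T(176,318)),(s,*S(574,220))))
print('guard z66',onz(t,*T(176,318),.066))
for c in [(112,256),(332,256),(331,384),(110,384)]: print(onz(t,*T(*c),.062))
def U(x,y): return 205+x/3.5-.4,130+y/3.5-.4
for n,c,z in [('b',(28,65),.014),('b',(258,27),.014),('b',(333,440),.014),('b',(95,482),.014),('strip',(216,253),.014),('strip',(250,247),.014),('strip',(275,343),.014),('strip',(230,353),.014),('posthead',(244,298),.0445),('hookbend',(268,265),.036),('pin',(212,135),.036)]: print(n,onz(t,*U(*c),z))
def V(x,y): return 220+(x-355)/3.5-.4,165+y/3.5-.4
print('post',tri((t,*U(244,298)),(s,*V(590,181))))
E
```

```text
cap (array([0.48030165, 0.34392073, 0.13395064]), [5.19794276364545e-05, 5.1979427636391553e-05])
guard (array([0.47997115, 0.34150122, 0.0636857 ]), [0.00037868258129921214, 0.00037868258129930657])
guard z66 [0.48017298 0.34037428 0.066     ]
[0.51126327 0.37720136 0.062     ]
[0.51386164 0.26480623 0.062     ]
[0.44890092 0.26098799 0.062     ]
[0.44631724 0.37272925 0.062     ]
b [0.7007628  0.13691852 0.014     ]
b [ 0.72901838 -0.00804051  0.014     ]
b [ 0.46889194 -0.05972705  0.014     ]
b [0.44008901 0.08468601 0.014     ]
strip [0.58298098 0.01479097 0.014     ]
strip [ 0.58725067 -0.00625286  0.014     ]
strip [ 0.52761419 -0.02305503  0.014     ]
strip [0.52078566 0.00452375 0.014     ]
posthead [ 0.55102912 -0.00353043  0.0445    ]
hookbend [ 0.57269421 -0.01752344  0.036     ]
pin [0.65262284 0.01856841 0.036     ]
post (array([ 0.55162535, -0.00368558,  0.04262337]), [0.00037955745441714794, 0.00037955745441713623])
```

Emit:
servo_tool(
  motion=[
    [-32, -14, 0, 0, 0, 0, 1],
    [-32, -14, 0, 0, 0, 0, 1],
    [-32, -14, 0, 0, 0, 0, 1],
    [-32, -14, 0, 0, 0, 0, 1],
    [-32, -14, 0, 0, 0, 0, 1],
    [-32, -14, 0, 0, 0, 0, 1],
    [-32, -14, 0, 0, 0, 0, 1],
    [-32, -14, 0, 0, 0, 0, 1],
    [-32, -14, 0, 0, 0, 0, 1],
    [-32, -14, 0, 0, 0, 0, 1],
    [-32, -14, 0, 0, 0, 0, 1],
  ],
)

```text
t: 1.07
tcp_pos: [0.4842, 0.3343, 0.226]
tool_rot: [0.148, 0.989, -0.002, -0.004]
force: [0.3, 1.3, 0.7]
finger_gap: 0.999
```

Emit:
servo_tool(
  motion=[
    [0, 0, 0, 0, 0, 0.122, 1],
    [0, 0, 0, 0, 0, 0.122, 1],
    [0, 0, 0, 0, 0, 0.122, 1],
    [0, 0, 0, 0, 0, 0.122, 1],
    [0, 0, 0, 0, 0, 0.122, 1],
    [0, 0, 0, 0, 0, 0.122, 1],
    [0, 0, 0, 0, 0, 0.122, 1],
    [0, 0, 0, 0, 0, 0.122, 1],
    [0, 0, 0, 0, 0, 0.122, 1],
    [0, 0, 0, 0, 0, 0.122, 1],
    [0, 0, 0, 0, 0, 0, 1],
  ],
)

```text
t: 1.98
tcp_pos: [0.4915, 0.3245, 0.2218]
tool_rot: [0.701, 0.713, -0.006, -0.002]
force: [1.2, -0.3, -0.0]
finger_gap: 0.999
```

```bash
cat >> h.py <<'E'
def st():
    s=manip.sense(); r=R.from_quat(s['tool_rot']).as_matrix()
    print('t',round(s['t'],2),'tcp',np.round(s['tcp_pos'],4),'xyaw',round(np.degrees(np.arctan2(r[1,0],r[0,0])),2),'z',np.round(r[:,2],4),'F',np.round(s['force'],2),'M',np.round(s['ft_torque'],2),'gap',round(s['finger_gap'],3)); return s,r
def to(p):
    s,r=st(); print('mm in tool',np.round(r.T@(np.array(p)-s['tcp_pos'])*1000,1))
E
python3 - <<'E'
from h import *
snap('wrist','w1');st()
E
```

```text
t 2.03 tcp [0.4915 0.3245 0.2217] xyaw 91.24 z [-0.0112 -0.0067 -0.9999] F [-0.04  0.37  0.27] M [-0.01  0.03 -0.02] gap 1.0
```

View pics/w1.png

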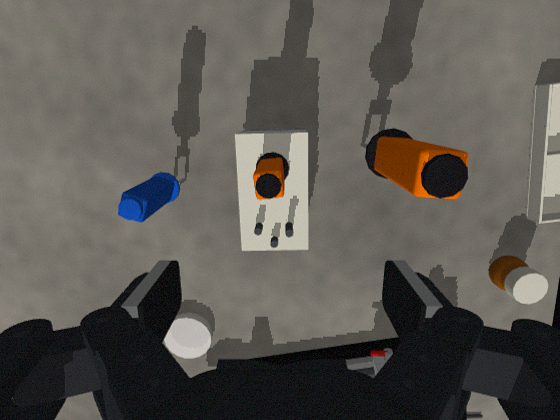

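```bash
python3 - <<'E'
from h import *
s=load('w1'); f=s['frame']
im=cv2.resize(f[110:260,220:330],None,fx=4,fy=4,interpolation=cv2.INTER_CUBIC); cv2.imwrite('pics/c3.png',im[:,:,::-1])
hsv=cv2.cvtColor(f,cv2.COLOR_RGB2HSV)
m=((hsv[...,1]<45)&(hsv[...,2]>150)).astype(np.uint8); m[:120]=0;m[255:]=0;m[:,:225]=0;m[:,325:]=0
c=max(cv2.findContours(m,0,2)[0],key=cv2.contourArea); q=cv2.convexHull(c)
q=cv2.approxPolyDP(q,4,True)[:,0]
r=cv2.minAreaRect(c);print(q.tolist(),r)
for p in q: print(p,onz(s,*map(float,p),.062))
side=load('side0');t=load('top0')
print('cap',onz(s,268,186,.134))
print('big cap',tri((s,444,176),(t,73.2,184),(side,230.5,117.5)), 'other',proj(s,[.48,.34,.134]))
E
```

```text
[[307, 133], [308, 248], [242, 250], [235, 134]] ((272.4848937988281, 191.47186279296875), (117.43778991699219, 72.34190368652344), 88.36341857910156)
[307 133] [0.51139446 0.37515491 0.062     ]
[308 248] [0.51646041 0.26772789 0.062     ]
[242 250] [0.45332986 0.26426871 0.062     ]
[235 134] [0.44876871 0.37315751 0.062     ]
cap [0.48122719 0.34324862 0.134     ]
big cap (array([0.58100797, 0.35992925, 0.17449104]), [0.000751508451064727, 0.00013886023365284862, 0.0007792724634052809]) other [266.19857345 190.55159606]
```

View pics/c3.png

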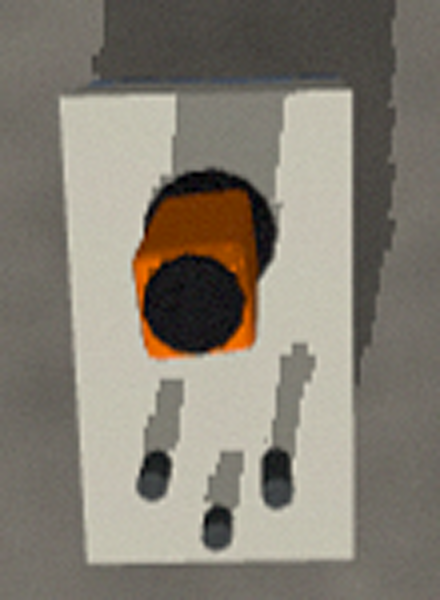

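```bash
python3 - <<'E'
from h import *
s=load('w1'); f=s['frame']
hsv=cv2.cvtColor(f,cv2.COLOR_RGB2HSV)
C=lambda x,y:(220+x/4-.4,110+y/4-.4)
for a,b,z in [((137,262),(252,250),.134),((152,358),(254,346),.134)]:
    p,q=onz(s,*C(*a),z),onz(s,*C(*b),z);print(p,q,np.degrees(np.arctan2(*(q-p)[[1,0]])),np.linalg.norm(q-p))
print('cap',onz(s,*C(195,303),.134),tri((s,*C(195,303)),(load('top0'),87.1,241.6),(load('side0'),205.4,140.4)))
print('guard',onz(s,*C(211,226),.066))
to([.481,.342,.076])
E
```

```text
[0.47148279 0.35068094 0.134     ] [0.49112802 0.35313918 0.134     ] 7.132445475064264 0.019798433007884426
[0.47402576 0.33375688 0.134     ] [0.49178983 0.33627584 0.134     ] 8.070803456860226 0.017941776965943155
cap [0.48146571 0.3437118  0.134     ] (array([0.48074038, 0.34387069, 0.13374306]), [0.0007449852521095377, 0.0004990028305493603, 0.00025295282096240263])
guard [0.48173596 0.34631792 0.066     ]
t 2.03 tcp [0.4915 0.3245 0.2217] xyaw 91.24 z [-0.0112 -0.0067 -0.9999] F [-0.04  0.37  0.27] M [-0.01  0.03 -0.02] gap 1.0
mm in tool [ 18.6  -8.4 145.7]
```

```bash
cat >> h.py <<'E'
def go(p,xyaw):
    s,r=st(); a=np.radians(xyaw); x=np.array([np.cos(a),np.sin(a),0]);z=np.array([0,0,-1.]);y=np.cross(z,x)
    D=np.stack([x,y,z],1); rv=R.from_matrix(r.T@D).as_rotvec()
    print('rotvec',np.round(rv,4),'mm in cur tool',np.round(r.T@(np.array(p)-s['tcp_pos'])*1000,1),'mm in target-orient tool',np.round(D.T@(np.array(p)-s['tcp_pos'])*1000,1))
E
python3 -c "
from h import *
go([.481,.343,.16],97.5)"
```

```text
t 2.03 tcp [0.4915 0.3245 0.2217] xyaw 91.24 z [-0.0112 -0.0067 -0.9999] F [-0.04  0.37  0.27] M [-0.01  0.03 -0.02] gap 1.0
rotvec [-0.0117  0.0058 -0.1093] mm in cur tool [19.1 -9.4 61.7] mm in target-orient tool [19.7 -8.  61.7]
```

Emit:
servo_tool(
  motion=[
    [19, -9, 0, -0.012, 0.006, -0.109, 1],
    [0, 0, 0, 0, 0, 0, 1],
    [0, 0, 15, 0, 0, 0, 1],
    [0, 0, 15, 0, 0, 0, 1],
  ],
  grip_force=110,
)

```text
t: 2.37
tcp_pos: [0.4842, 0.3445, 0.1938]
tool_rot: [0.654, 0.757, 0.004, 0.002]
force: [0.2, -1.3, 0.0]
finger_gap: 1.0
```

```bash
python3 -c "
from h import *
go([.481,.343,.0755],97.5)
snap('wrist','w2')"
```

```text
t 2.37 tcp [0.4842 0.3445 0.1938] xyaw 98.38 z [ 0.0075  0.0029 -1.    ] F [ 0.24 -1.28  0.01] M [ 0.03 -0.02  0.01] gap 1.0
rotvec [ 0.0078 -0.0018  0.0153] mm in cur tool [ -1.2  -4.4 118.3] mm in target-orient tool [ -1.1  -3.4 118.3]
```

View pics/w2.png

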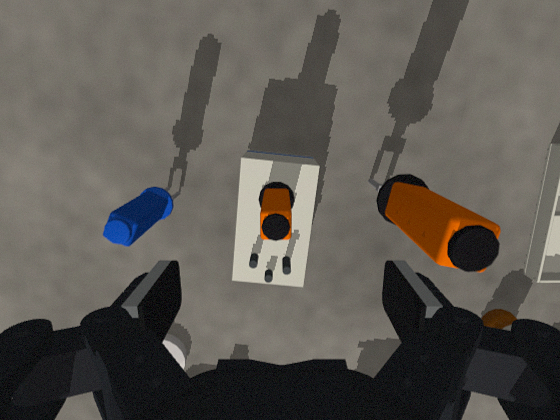

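The handle cap is at (275,226), square to the jaws and centred between the finger tips (180 to 385). Descending.

Emit:
servo_tool(
  motion=[
    [-1, -4, 4, 0.008, -0.002, 0.008, 1],
    [0, 0, 12, 0, 0, 0, 1],
    [0, 0, 18, 0, 0, 0, 1],
    [0, 0, 18, 0, 0, 0, 1],
    [0, 0, 18, 0, 0, 0, 1],
    [0, 0, 18, 0, 0, 0, 1],
    [0, 0, 10, 0, 0, 0, 1],
    [0, 0, 6, 0, 0, 0, 1],
    [0, 0, 0, 0, 0, 0, 1],
  ],
)

```text
t: 3.17
tcp_pos: [0.4804, 0.3402, 0.0851]
tool_rot: [0.655, 0.755, -0.003, -0.0]
force: [-0.2, -0.1, -0.0]
finger_gap: 0.998
```

```bash
python3 -c "
from h import *
go([.481,.343,.0755],97.5)
snap('wrist','w3')"
```

```text
t 3.17 tcp [0.4804 0.3402 0.0851] xyaw 98.13 z [-0.004  -0.0037 -1.    ] F [-0.19 -0.15 -0.03] M [0.02 0.02 0.02] gap 0.998
rotvec [-0.0045  0.0031  0.011 ] mm in cur tool [2.8 1.  9.6] mm in target-orient tool [2.7 1.  9.6]
```

View pics/w3.png

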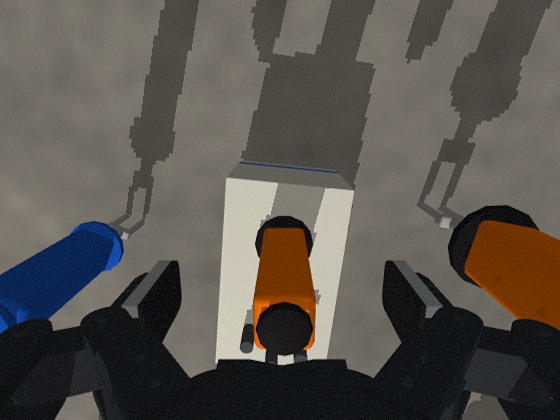

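Emit:
servo_tool(
  motion=[
    [2, 1, 6, -0.004, 0.003, 0, 1],
    [1, 0, 3, 0, 0, 0, 1],
    [0, 0, 0, 0, 0, 0, 1],
  ],
)

```text
t: 3.47
tcp_pos: [0.4833, 0.3445, 0.0785]
tool_rot: [0.655, 0.755, 0.003, 0.001]
force: [-0.6, -0.5, -0.4]
finger_gap: 1.0
```

Emit:
servo_tool(
  motion=[
    [0, 0, 0, 0, 0, 0, 0],
    [0, 0, 0, 0, 0, 0, -0.4],
    [0, 0, 0, 0, 0, 0, -0.7],
    [0, 0, 0, 0, 0, 0, -1],
    [0, 0, 0, 0, 0, 0, -1],
    [0, 0, 0, 0, 0, 0, -1],
    [0, 0, 0, 0, 0, 0, -1],
    [0, 0, 0, 0, 0, 0, -1],
  ],
)

```text
t: 4.13
tcp_pos: [0.4834, 0.3452, 0.0807]
tool_rot: [0.655, 0.756, 0.004, 0.002]
force: [-0.2, 0.0, -0.8]
finger_gap: 0.219
```

```bash
python3 -c "
from h import *
go([.481,.343,.0755],97.5)
snap('wrist','w4')"
```

```text
t 4.13 tcp [0.4834 0.3452 0.0807] xyaw 98.17 z [ 0.0074  0.0039 -1.    ] F [-0.17  0.04 -0.8 ] M [-0.01  0.08 -0.01] gap 0.219
rotvec [ 0.0078 -0.0029  0.0118] mm in cur tool [-1.8 -2.7  5.2] mm in target-orient tool [-1.8 -2.7  5.2]
```

View pics/w4.png

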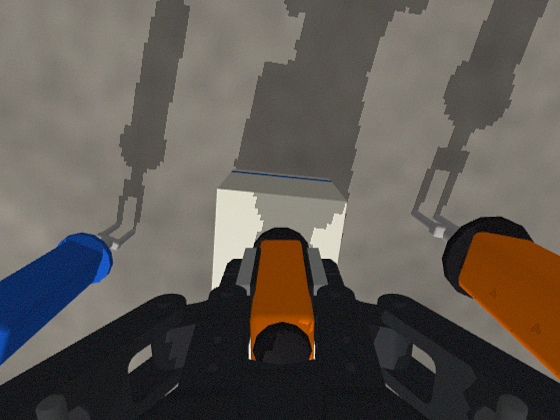

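Gripped (gap 0.219, about 19 mm). Lifting.

Emit:
servo_tool(
  motion=[
    [0, 0, -6, 0, 0, 0, -1],
    [0, 0, -10, 0, 0, 0, -1],
    [0, 0, -14, 0, 0, 0, -1],
    [0, 0, -16, 0, 0, 0, -1],
    [0, 0, -18, 0, 0, 0, -1],
    [0, 0, -20, 0, 0, 0, -1],
    [0, 0, -20, 0, 0, 0, -1],
    [0, 0, -20, 0, 0, 0, -1],
    [0, 0, -20, 0, 0, 0, -1],
    [0, 0, -10, 0, 0, 0, -1],
    [0, 0, 0, 0, 0, 0, -1],
  ],
)

```text
t: 5.1
tcp_pos: [0.4825, 0.344, 0.2478]
tool_rot: [0.655, 0.756, 0.005, 0.002]
force: [0.6, 0.1, -0.9]
finger_gap: 0.218
```

```bash
python3 -c "
from h import *
go([.56,-.07,.27],97.5)
snap('wrist','w5');snap('side','s5')"
```

```text
t 5.1 tcp [0.4825 0.344  0.2478] xyaw 98.15 z [ 0.0097  0.0043 -0.9999] F [ 0.6   0.06 -0.88] M [ 0.02  0.02 -0.01] gap 0.218
rotvec [ 0.0102 -0.0029  0.0114] mm in cur tool [-420.8   18.3  -23.3] mm in target-orient tool [-420.6   22.8  -22.2]
```

View pics/w5.png

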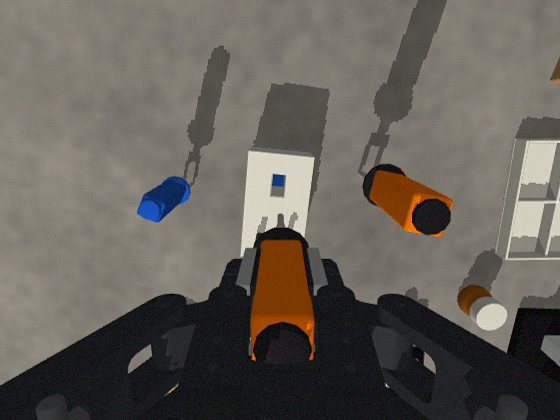

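View pics/s5.png

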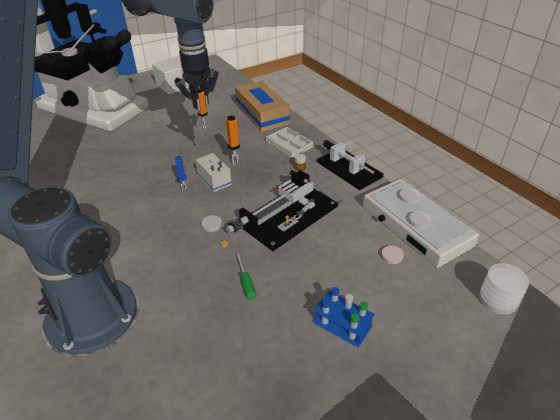

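Puller is out. The slot shows at (278,185) in the wrist view, with its blue-ish shaft in shadow. I'll measure it, then go over the slide.

```bash
python3 - <<'E'
from h import *
s=load('w5'); f=s['frame']
im=cv2.resize(f[140:240,230:330],None,fx=6,fy=6,interpolation=cv2.INTER_CUBIC); cv2.imwrite('pics/c5.png',im[:,:,::-1])
E
```

```text
(no output)
```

View pics/c5.png

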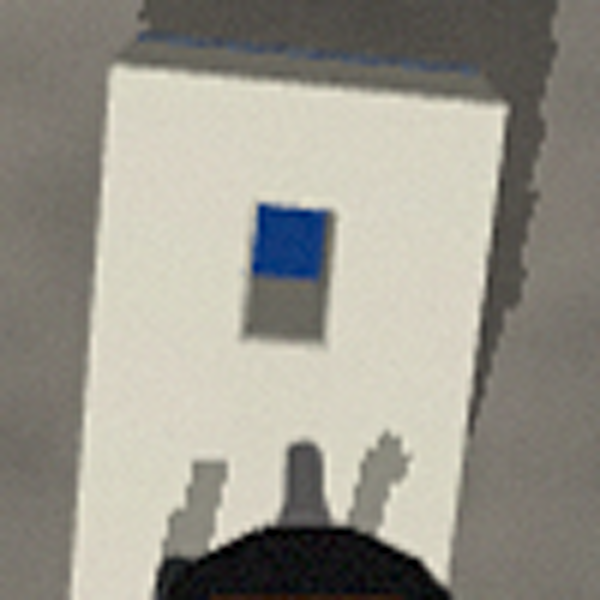

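Emit:
servo_tool(
  motion=[
    [-20, 1, 0, 0.01, -0.003, 0, -1],
    [-35, 2, -2, 0, 0, 0, -1],
    [-38, 2, -2, 0, 0, 0, -1],
    [-38, 2, -2, 0, 0, 0, -1],
    [-38, 2, -2, 0, 0, 0, -1],
    [-38, 2, -2, 0, 0, 0, -1],
    [-38, 2, -2, 0, 0, 0, -1],
    [-38, 2, -2, 0, 0, 0, -1],
    [-38, 2, -2, 0, 0, 0, -1],
    [-38, 2, -2, 0, 0, 0, -1],
    [-35, 2, -2, 0, 0, 0, -1],
    [-20, 2, 0, 0, 0, 0, -1],
  ],
)

```text
t: 6.2
tcp_pos: [0.5571, -0.0753, 0.2499]
tool_rot: [0.651, 0.759, -0.01, -0.012]
force: [1.1, -0.2, -1.4]
finger_gap: 0.22
```

```bash
python3 - <<'E'
from h import *
s=load('w5')
C=lambda x,y:(230+x/6-.4,140+y/6-.4)
snap('wrist','w6');st()
E
```

```text
t 6.25 tcp [ 0.5581 -0.0784  0.2495] xyaw 98.7 z [-0.0316 -0.002  -0.9995] F [ 0.85 -2.09 -0.88] M [-0.07 -0.07 -0.04] gap 0.221
```

View pics/w6.png

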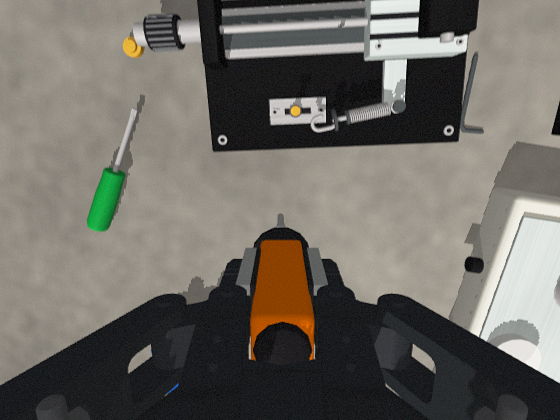

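```bash
python3 - <<'E'
from h import *
s=load('w5')
C=lambda x,y:(230+x/6-.4,140+y/6-.4)
for c in [(255,203),(334,208),(326,343),(242,338)]: print('slot',onz(s,*C(*c),.062))
st()
s=snap('wrist','w7');snap('top','t7')
f=s['frame']
im=cv2.resize(f[70:170,200:470],None,fx=2.96,fy=2.96,interpolation=cv2.INTER_CUBIC)
im2=cv2.resize(f[80:145,255:415],None,fx=5,fy=5,interpolation=cv2.INTER_CUBIC)
o=np.zeros((600,800,3),np.uint8);o[:im.shape[0],:im.shape[1]]=im[:, :800];o[300:300+im2.shape[0]][:, :800]=im2[:300]
cv2.imwrite('pics/c7.png',o[:,:,::-1])
E
```

```text
slot [0.47404744 0.35463971 0.062     ]
slot [0.48688157 0.35562606 0.062     ]
slot [0.48884257 0.33309175 0.062     ]
slot [0.47495658 0.3319972  0.062     ]
t 6.25 tcp [ 0.5581 -0.0784  0.2495] xyaw 98.7 z [-0.0316 -0.002  -0.9995] F [ 0.85 -2.09 -0.88] M [-0.07 -0.07 -0.04] gap 0.221
```

View pics/c7.png

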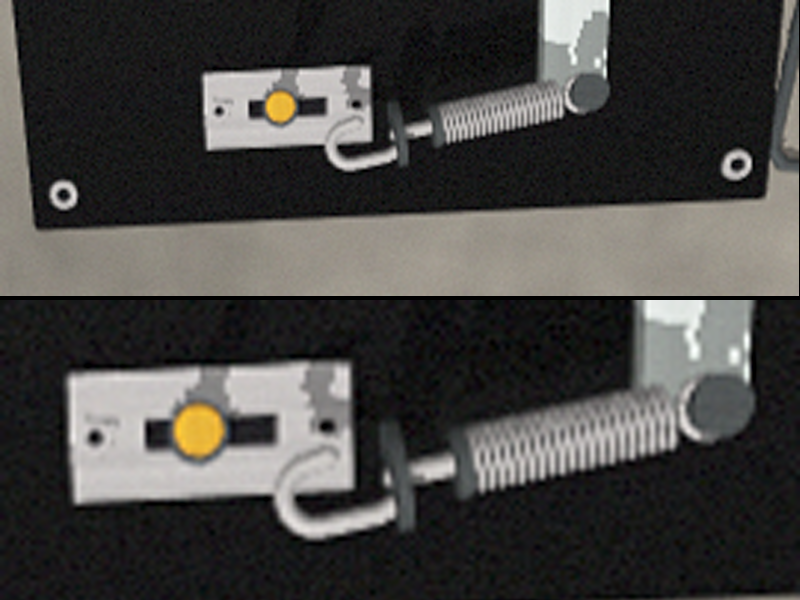

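```bash
cat > m.py <<'E'
from h import *
s=load('w7')
C=lambda x,y:(255+x/5-.4,80+(y-300)/5-.4)
P=lambda x,y,z:onz(s,*C(x,y),z)
hA=P(326,427,.014);hB=P(95,437,.014)
print('holes',hA,hB,np.linalg.norm(hA-hB))
cor=[P(68,375,.014),P(350,362,.014),P(353,488,.014),P(75,505,.014)]
print('strip',cor)
c=np.mean(cor,0);print('centre',c)
D=lambda x,y:(200+x/2.963-.4,70+y/2.963-.4)
s1=onz(s,*D(63,195),.014);s2=onz(s,*D(737,165),.014)
for a,b in [(hA,hB),(cor[1],cor[0]),(cor[2],cor[3]),(s2,s1)]:
    d=b-a;print('yaw pull',np.degrees(np.arctan2(d[1],d[0])),np.linalg.norm(d))
print('post',P(199,432,.0445));print('neck',P(432,467,.036),'pinhead',P(722,405,.044),P(722,405,.036),'disc',P(462,460,.036),'collar',P(398,475,.036),'bendout',P(276,500,.036))
E
python3 m.py
```

```text
holes [0.57989844 0.00261936 0.014     ] [ 0.53161521 -0.00681463  0.014     ] 0.04919624301387064
strip [array([0.52412236, 0.00478501, 0.014     ]), array([0.58250371, 0.01626614, 0.014     ]), array([ 0.58787059, -0.00883364,  0.014     ]), array([ 0.52939056, -0.02140451,  0.014     ])]
centre [ 0.5559718  -0.00229675  0.014     ]
yaw pull -168.9443365690929 0.04919624301387064
yaw pull -168.87433053386664 0.05949957011604603
yaw pull -167.86830979341238 0.059815893331908
yaw pull -168.7013015418039 0.244817262786322
post [ 0.553328   -0.00313039  0.0445    ]
neck [ 0.60068982 -0.00253756  0.036     ] pinhead [0.65256639 0.01709347 0.044     ] [0.65487028 0.01773615 0.036     ] disc [ 6.06343847e-01 -3.02297359e-04  3.60000000e-02] collar [ 0.59426287 -0.0050921   0.036     ] bendout [ 0.57088422 -0.01361806  0.036     ]
```

```bash
python3 - <<'E'
from h import *
s=snap('side','s7');t=load('t7');w=load('w7')
tcp=manip.sense()['tcp_pos'];print([np.round(proj(q,tcp)) for q in (s,t,w)])
def crop(q,c,h,k):
    x,y=map(int,c); return cv2.resize(q['frame'][y-h:y+h,x-h:x+h],(k,k),interpolation=cv2.INTER_CUBIC)
st()
o=np.hstack([crop(s,proj(s,tcp),50,400),crop(w,(280,240),50,400)])
cv2.imwrite('pics/c8.png',o[:,:,::-1]); print(proj(s,tcp),proj(w,tcp))
E
```

```text
[array([303., 167.]), array([316., 196.]), array([278., 253.])]
t 6.4 tcp [ 0.5559 -0.0715  0.2495] xyaw 98.87 z [-0.0346  0.0033 -0.9994] F [-0.96 -0.14 -0.58] M [ 0.02  0.06 -0.  ] gap 0.218
[302.90731954 167.20873253] [278.33016228 253.07651498]
```

View pics/c8.png

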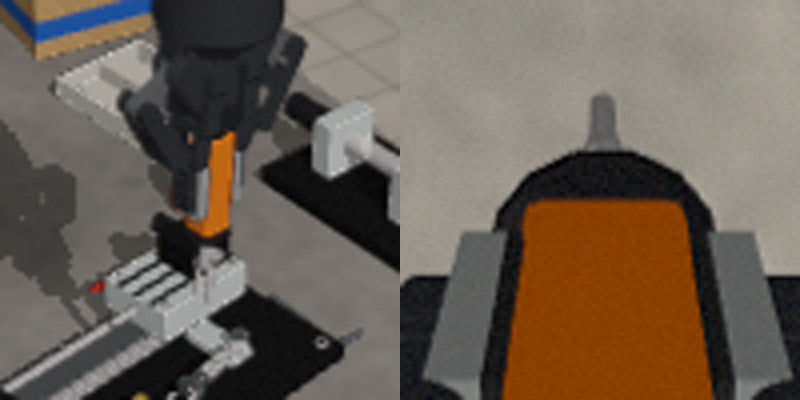

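View pics/t7.png

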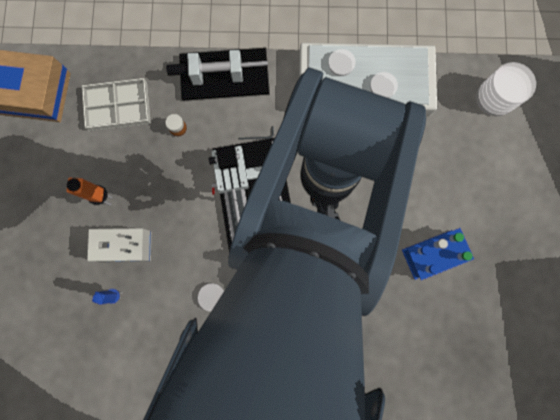

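```bash
cat >> h.py <<'E'
def intool(w,u,v,zt,tcp,r):
    o,d=ray(w,u,v); o=r.T@(o-tcp); d=r.T@d; return (o+d*(zt-o[2])/d[2])*1000
E
python3 - <<'E'
from h import *
w=snap('wrist','w8');s,r=st();t=s['tcp_pos']
cv2.imwrite('pics/c9.png',cv2.resize(w['frame'][195:255,240:320],None,fx=10,fy=10,interpolation=cv2.INTER_CUBIC)[:,:,::-1])
for z in (.066,.069): print(intool(w,280.2,215,z,t,r))
W=np.array(w['world_from_camera']);print(np.round(r.T@W[:3,:3],4),r.T@(W[:3,3]-t))
E
```

```text
t 6.45 tcp [ 0.5558 -0.0707  0.2498] xyaw 98.96 z [-0.0344  0.0031 -0.9994] F [-0.37 -0.42 -1.41] M [-0.04 -0.04 -0.01] gap 0.218
[ 4.29969096 -0.50332985 66.        ]
[ 3.39196111 -0.51416982 69.        ]
[[-1.400e-03  9.636e-01  2.673e-01]
 [ 1.000e+00  1.400e-03 -0.000e+00]
 [-4.000e-04  2.673e-01 -9.636e-01]] [ 0.06715987  0.00024734 -0.14174964]
```

View pics/c9.png

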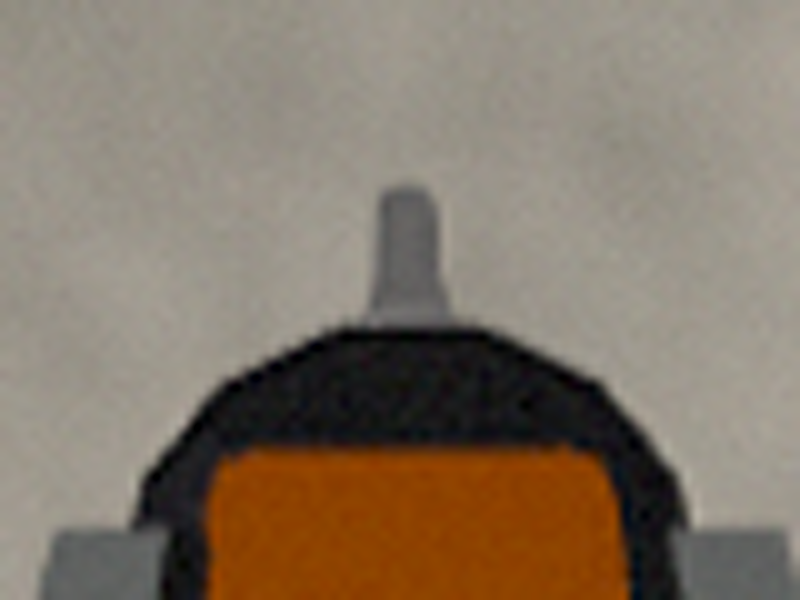

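```bash
python3 - <<'E'
from h import *
w=load('w8');s,r=st();t=s['tcp_pos']
print('tip',intool(w,280.5,213.5,.0667,t,r))
print('guard rim lower',intool(w,280.5,227.7,.0187,t,r)[0]-15, 'upper',intool(w,280.5,227.7,.0147,t,r)[0]-15)
print('handle bottom edge',intool(w,280.5,240.0,.0147,t,r)[0]-10)
E
```

```text
t 6.45 tcp [ 0.5558 -0.0707  0.2498] xyaw 98.96 z [-0.0344  0.0031 -0.9994] F [-0.37 -0.42 -1.41] M [-0.04 -0.04 -0.01] gap 0.218
tip [ 5.09138646 -0.3113487  66.7       ]
guard rim lower -3.0075905887239838 upper -1.6322689627816533
handle bottom edge -3.014158775566237
```

```bash
python3 -c "
from h import *
go([.5999,-.0002,.145],110.6)"
```

```text
t 6.45 tcp [ 0.5558 -0.0707  0.2498] xyaw 98.96 z [-0.0344  0.0031 -0.9994] F [-0.37 -0.42 -1.41] M [-0.04 -0.04 -0.01] gap 0.218
rotvec [-0.0325 -0.0118 -0.203 ] mm in cur tool [ 61.9  58.  103.4] mm in target-orient tool [ 50.5  66.  104.8]
```

Emit:
servo_tool(
  motion=[
    [0, 0, 0, -0.016, -0.006, -0.1, -1],
    [0, 0, 0, -0.016, -0.006, -0.1, -1],
    [12, 16, 10, 0, 0, 0, -1],
    [12, 16, 15, 0, 0, 0, -1],
    [12, 16, 20, 0, 0, 0, -1],
    [10, 12, 20, 0, 0, 0, -1],
    [4, 6, 15, 0, 0, 0, -1],
    [0, 0, 0, 0, 0, 0, -1],
  ],
)

```text
t: 7.12
tcp_pos: [0.5952, 0.017, 0.1662]
tool_rot: [0.56, 0.829, 0.0, -0.002]
force: [0.3, -0.3, -1.2]
finger_gap: 0.22
```

```bash
python3 -c "
from h import *
go([.5999,-.0002,.145],110.6)
w=snap('wrist','w9');snap('side','s9')
cv2.imwrite('pics/c10.png',cv2.resize(w['frame'][100:250,180:380],None,fx=4,fy=4,interpolation=cv2.INTER_CUBIC)[:,:,::-1])"
```

```text
t 7.12 tcp [0.5952 0.017  0.1662] xyaw 111.91 z [-0.0036  0.0028 -1.    ] F [ 0.28 -0.26 -1.18] M [-0.01  0.05  0.01] gap 0.22
rotvec [-0.0023 -0.0039  0.0228] mm in cur tool [-17.8  -2.   21.1] mm in target-orient tool [-17.8  -1.6  21.2]
```

View pics/c10.png

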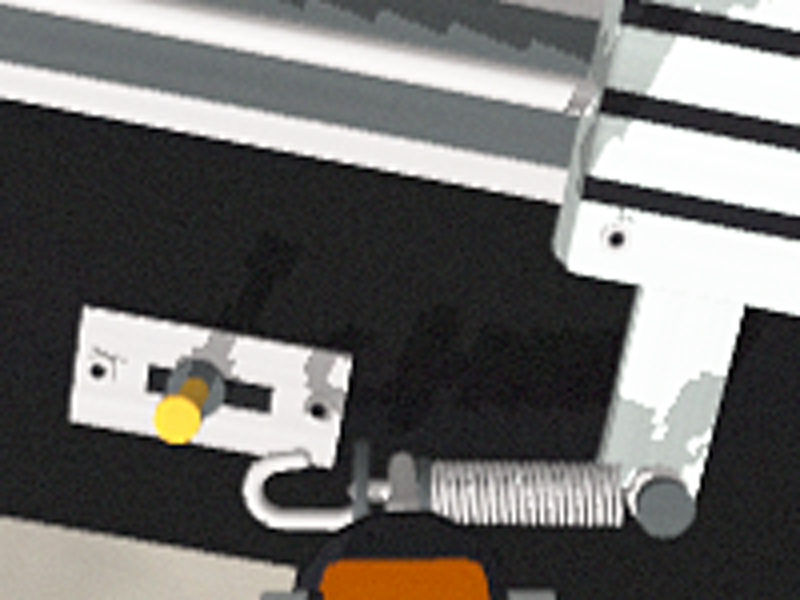

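```bash
python3 - <<'E'
from h import *
s=load('w9')
P=lambda x,y,z:onz(s,180+x/4-.4,100+y/4-.4,z)
cor=[P(85,307,.014),P(352,354,.014),P(332,465,.014),P(71,422,.014)]
c=np.mean(cor,0);hs=(P(97,371,.014)+P(318,410,.014))/2
d=P(97,371,.014)-P(318,410,.014);print('yaw',np.degrees(np.arctan2(d[1],d[0])),'c',c,'holes mid',hs)
print('post',P(178,418,.0445),'washer',P(196,388,.020),'neck',P(378,490,.036),'collar',P(363,490,.036),'pinhead',P(664,506,.044))
w=load('w7');
print('post tri',tri((s,180+178/4-.4,100+418/4-.4),(w,255+199/5-.4,80+132/5-.4)))
print('neck tri',tri((s,180+378/4-.4,100+490/4-.4),(w,255+432/5-.4,80+167/5-.4)))
print('hole tri',tri((s,180+97/4-.4,100+371/4-.4),(w,255+95/5-.4,80+137/5-.4)))
E
```

```text
yaw -168.42470411788085 c [ 0.55580215 -0.00238019  0.014     ] holes mid [ 0.55549184 -0.00320681  0.014     ]
post [ 0.55337222 -0.00220453  0.0445    ] washer [ 0.55318578 -0.00194356  0.02      ] neck [ 0.59711085 -0.00391692  0.036     ] collar [ 0.59418026 -0.00509733  0.036     ] pinhead [0.65199064 0.01724946 0.044     ]
post tri (array([ 0.55326609, -0.0030567 ,  0.04180092]), [6.991251533347182e-05, 6.991251533340304e-05])
neck tri (array([ 0.59825301, -0.00248152,  0.0415104 ]), [0.0016849720320941527, 0.0016849720320940996])
hole tri (array([ 0.53179497, -0.00684469,  0.01859974]), [7.662023265764942e-05, 7.662023265738619e-05])
```

Emit:
servo_tool(
  motion=[
    [-8, -1, 5, -0.002, -0.004, 0.01, -1],
    [-6, 0, 10, 0, 0, 0, -1],
    [-2, 0, 10, 0, 0, 0, -1],
    [0, 0, 5, 0, 0, 0, -1],
    [0, 0, 0, 0, 0, 0, -1],
    [0, 0, 0, 0, 0, 0, -1],
  ],
)

```text
t: 7.72
tcp_pos: [0.6028, -0.004, 0.1402]
tool_rot: [0.566, 0.825, 0.001, 0.005]
force: [-0.1, -0.2, -1.2]
finger_gap: 0.221
```

```bash
python3 -c "
from h import *
go([.5996,-.0005,.125],111)
w=snap('wrist','w10');snap('side','s10')
cv2.imwrite('pics/c11.png',cv2.resize(w['frame'][100:250,180:380],None,fx=4,fy=4,interpolation=cv2.INTER_CUBIC)[:,:,::-1])
s=load('s10');cv2.imwrite('pics/c12.png',cv2.resize(s['frame'][130:250,230:390],None,fx=5,fy=5,interpolation=cv2.INTER_CUBIC)[:,:,::-1])"
```

```text
t 7.72 tcp [ 0.6028 -0.004   0.1402] xyaw 111.11 z [ 0.0102 -0.004  -0.9999] F [-0.1  -0.2  -1.18] M [ 0.03 -0.03 -0.06] gap 0.221
rotvec [0.0081 0.0074 0.0019] mm in cur tool [ 4.5 -1.9 15.2] mm in target-orient tool [ 4.4 -1.7 15.2]
```

View pics/c11.png

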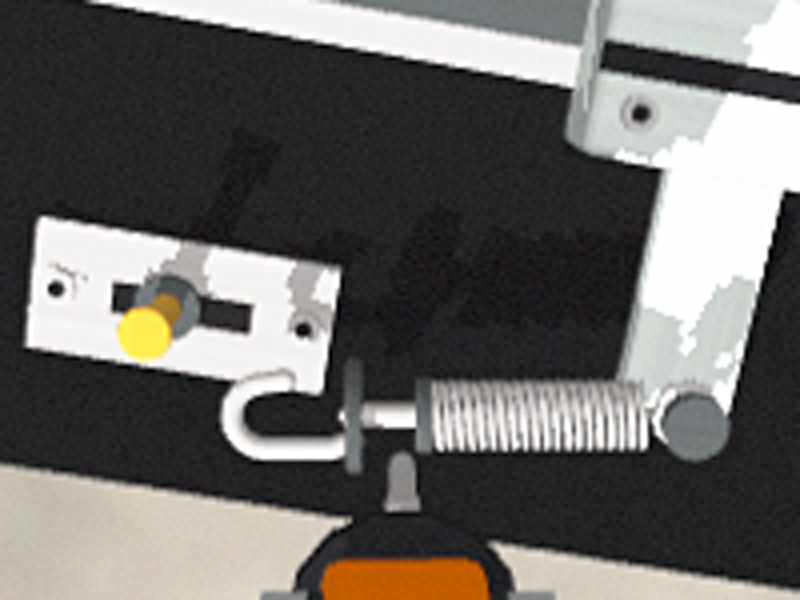

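View pics/c12.png

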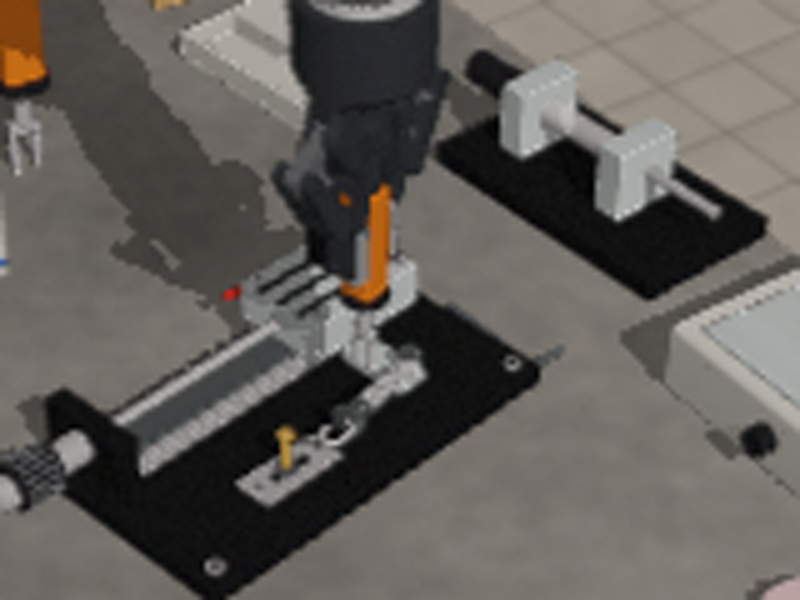

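```bash
python3 - <<'E'
from h import *
s=load('w10');w=load('w7')
P=lambda x,y,z:onz(s,180+x/4-.4,100+y/4-.4,z)
print('neck',P(390,414,.036),'coll',P(355,414,.036),'pin',P(694,427,.044),'post',P(144,333,.0445),'washer',P(168,304,.02))
ss,r=st();print('tip sphere ctr side',intool(s,180+401/4-.4,100+455/4-.4,.0667,ss['tcp_pos'],r))
print('neck tri',tri((s,180+390/4-.4,100+414/4-.4),(w,255+432/5-.4,80+167/5-.4)))
E
```

```text
neck [ 0.60016684 -0.00275772  0.036     ] coll [ 0.59403995 -0.00510721  0.036     ] pin [0.65203177 0.0168385  0.044     ] post [ 0.55321382 -0.00229637  0.0445    ] washer [ 0.55333032 -0.0015876   0.02      ]
t 7.82 tcp [ 0.6029 -0.0037  0.1405] xyaw 111.13 z [ 0.0105 -0.004  -0.9999] F [ 0.58  0.88 -1.04] M [ 0.02 -0.    0.04] gap 0.224
tip sphere ctr side [ 5.82643372 -0.83841286 66.7       ]
neck tri (array([ 0.60030544, -0.0025283 ,  0.03706281]), [0.0002406040179397908, 0.00024060401793990838])
```

Emit:
servo_tool(
  motion=[
    [4, -1, 6, 0.008, 0.007, 0, -1],
    [0, 0, 7, 0, 0, 0, -1],
    [0, 0, 5, 0, 0, 0, -1],
    [0, 0, 0, 0, 0, 0, -1],
  ],
)

```text
t: 8.15
tcp_pos: [0.601, 0.0, 0.1219]
tool_rot: [0.565, 0.825, 0.0, 0.001]
force: [-0.5, -0.2, -1.4]
finger_gap: 0.22
```

```bash
cat > look.py <<'E'
import sys
from h import *
n=sys.argv[1]; x0,y0=int(sys.argv[2]),int(sys.argv[3])
w=snap('wrist','w'+n)
cv2.imwrite('pics/z'+n+'.png',cv2.resize(w['frame'][y0:y0+100,x0:x0+133],None,fx=6,fy=6,interpolation=cv2.INTER_CUBIC)[:,:,::-1])
E
python3 -c "
from h import *
go([.6,-.0005,.0947],111)"; python3 look.py 11 220 150
```

```text
t 8.15 tcp [0.601  0.     0.1219] xyaw 111.13 z [ 1.9e-03 -2.0e-04 -1.0e+00] F [-0.48 -0.2  -1.39] M [-0.06  0.04  0.01] gap 0.22
rotvec [0.0017 0.0008 0.0023] mm in cur tool [-0.1 -1.2 27.2] mm in target-orient tool [-0.2 -1.1 27.2]
```

View pics/z11.png

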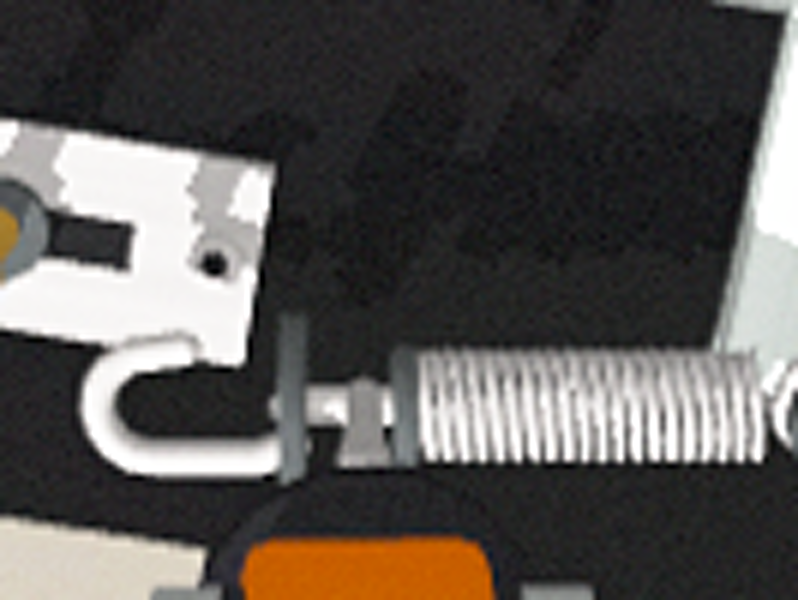

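Emit:
servo_tool(
  motion=[
    [0, -1.5, 4, 0.002, 0, 0, -1],
    [0, 0, 5, 0, 0, 0, -1],
    [0, 0, 3, 0, 0, 0, -1],
    [0, 0, 0, 0, 0, 0, -1],
  ],
)

```text
t: 8.53
tcp_pos: [0.5998, -0.0003, 0.1091]
tool_rot: [0.565, 0.825, -0.0, 0.001]
force: [-0.4, -0.9, -1.3]
finger_gap: 0.219
```

```bash
python3 -c "
from h import *
go([.6,-.0005,.0947],111)"; python3 look.py 12 220 150
```

```text
t 8.53 tcp [ 5.998e-01 -3.000e-04  1.091e-01] xyaw 111.17 z [ 5.0e-04 -1.2e-03 -1.0e+00] F [-0.39 -0.89 -1.27] M [ 0.04  0.04 -0.04] gap 0.219
rotvec [0.0001 0.0013 0.003 ] mm in cur tool [-0.2  0.1 14.4] mm in target-orient tool [-0.3  0.1 14.4]
```

View pics/z12.png

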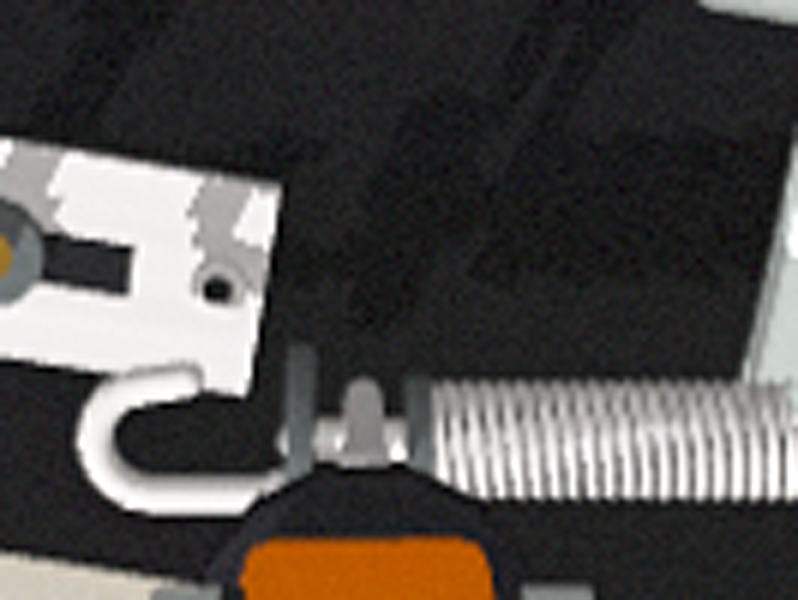

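Emit:
servo_tool(
  motion=[
    [0.5, 0, 4, 0, 0, 0, -1],
    [0, 0, 4, 0, 0, 0, -1],
    [0, 0, 0, 0, 0, 0, -1],
  ],
)

```text
t: 8.83
tcp_pos: [0.6002, 0.0001, 0.1009]
tool_rot: [0.565, 0.825, -0.0, 0.001]
force: [-0.7, 0.2, -1.8]
finger_gap: 0.222
```

```bash
python3 -c "
from h import *
go([.6,-.0005,.0947],111)"; python3 look.py 13 220 150
```

```text
t 8.83 tcp [6.002e-01 1.000e-04 1.009e-01] xyaw 111.17 z [ 0.002  -0.0015 -1.    ] F [-0.69  0.22 -1.77] M [-0.01 -0.03  0.04] gap 0.222
rotvec [0.0014 0.0021 0.0029] mm in cur tool [-0.4 -0.4  6.2] mm in target-orient tool [-0.5 -0.4  6.2]
```

View pics/z13.png

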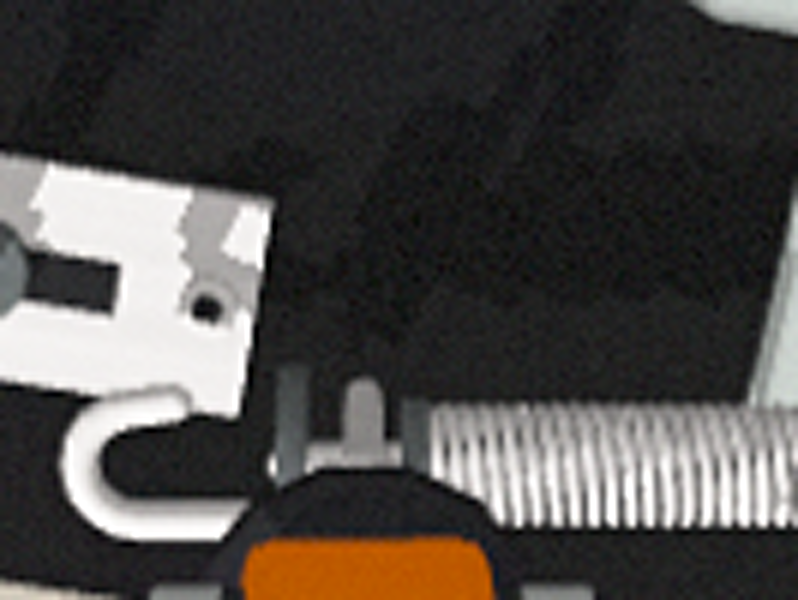

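The tine is beside the neck at (362,378–440), between collar (290) and disc (418); no contact force. Lowering a bit more.

Emit:
servo_tool(
  motion=[
    [0, 0, 3, 0, 0, 0, -1],
    [0, 0, 2, 0, 0, 0, -1],
    [0, 0, 0, 0, 0, 0, -1],
  ],
)

```text
t: 9.13
tcp_pos: [0.6006, -0.0, 0.0959]
tool_rot: [0.565, 0.825, 0.0, 0.002]
force: [-0.0, 0.3, -0.5]
finger_gap: 0.217
```

```bash
python3 -c "
from h import *
go([.6,-.0005,.0957],111)"; python3 look.py 14 200 150
```

```text
t 9.13 tcp [ 0.6006 -0.      0.0959] xyaw 111.17 z [ 0.0028 -0.0016 -1.    ] F [-0.03  0.28 -0.52] M [-0.02  0.02 -0.02] gap 0.217
rotvec [0.0021 0.0025 0.0029] mm in cur tool [-0.3 -0.7  0.2] mm in target-orient tool [-0.3 -0.7  0.2]
```

View pics/z14.png

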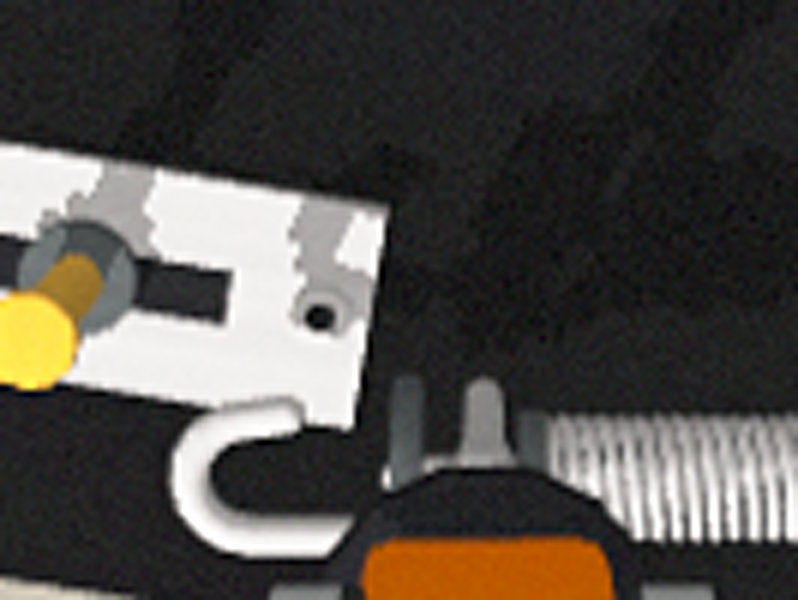

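Emit:
servo_tool(
  motion=[
    [0, -3, 0, 0, 0, 0, -1],
    [0, -4, 0, 0, 0, 0, -1],
    [0, -4, 0, 0, 0, 0, -1],
    [0, -4, 0, 0, 0, 0, -1],
    [0, 0, 0, 0, 0, 0, -1],
  ],
)

```text
t: 9.6
tcp_pos: [0.5909, -0.0052, 0.097]
tool_rot: [0.566, 0.824, 0.004, 0.007]
force: [3.4, 2.4, -3.8]
finger_gap: 0.22
```

```bash
cat >> h.py <<'E'
PIN=np.array([.6523,.0171]); AX=-168.6
def fork(verbose=True):
    s,r=st(); tip=s['tcp_pos']+r@np.array([-.0021,-.0006,.0687]); d=tip[:2]-PIN
    th=np.degrees(np.arctan2(d[1],d[0]))
    print('tip',np.round(tip,4),'fork dist',round(np.linalg.norm(d)*1000,1),'swing deg',round((th-AX+180)%360-180,2),'tool -y yaw rel',round((np.degrees(np.arctan2(-r[1,1],-r[0,1]))-AX+180)%360-180,2), 'F in tool',np.round(r.T@s['force'],2))
E
python3 -c "
from h import *
fork()"; python3 look.py 15 200 150
```

```text
t 9.6 tcp [ 0.5909 -0.0052  0.097 ] xyaw 111.06 z [ 1.670e-02 -6.000e-04 -9.999e-01] F [ 3.39  2.37 -3.82] M [ 0.45 -0.78  0.07] gap 0.22
tip [ 0.5923 -0.0075  0.0283] fork dist 64.8 swing deg 10.85 tool -y yaw rel 9.66 F in tool [1.02 3.96 3.88]
```

View pics/z15.png

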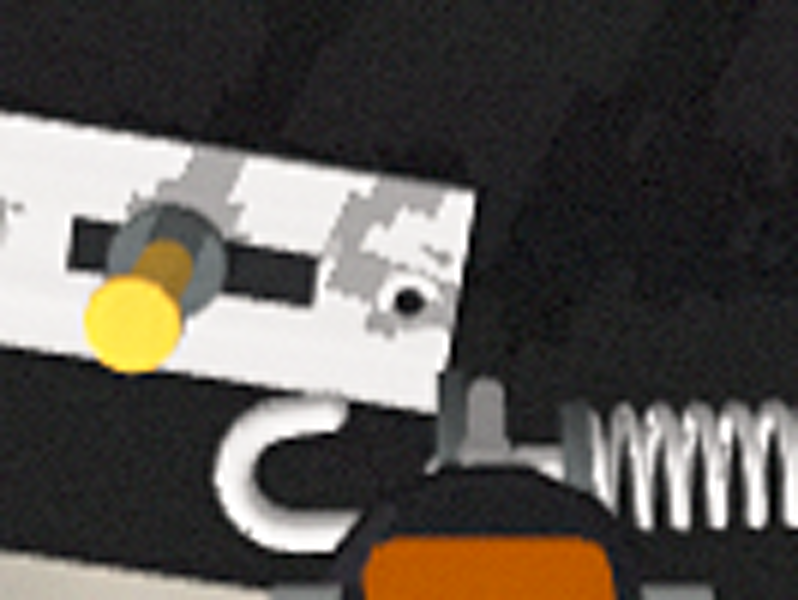

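Emit:
servo_tool(
  motion=[
    [0, -3, 0, 0.008, 0, 0, -1],
    [0, -4, 0.5, 0.004, 0, 0, -1],
    [0, -4, 0.5, 0.002, 0, 0, -1],
    [0, -4, 0, 0, 0, 0, -1],
    [0, -2, 0, 0, 0, 0, -1],
    [0, 0, 0, 0, 0, 0, -1],
  ],
)

```text
t: 10.15
tcp_pos: [0.5838, -0.0109, 0.0981]
tool_rot: [0.567, 0.824, 0.004, 0.011]
force: [6.3, 2.3, -3.4]
finger_gap: 0.22
```

```bash
python3 -c "
from h import *
fork()"; python3 look.py 16 200 150
```

```text
t 10.15 tcp [ 0.5838 -0.0109  0.0981] xyaw 110.91 z [ 0.0239 -0.0056 -0.9997] F [ 6.35  2.35 -3.38] M [ 0.7  -1.19  0.06] gap 0.22
tip [ 0.5856 -0.0135  0.0294] fork dist 73.4 swing deg 13.24 tool -y yaw rel 9.53 F in tool [-0.02  6.7   3.52]
```

View pics/z16.png

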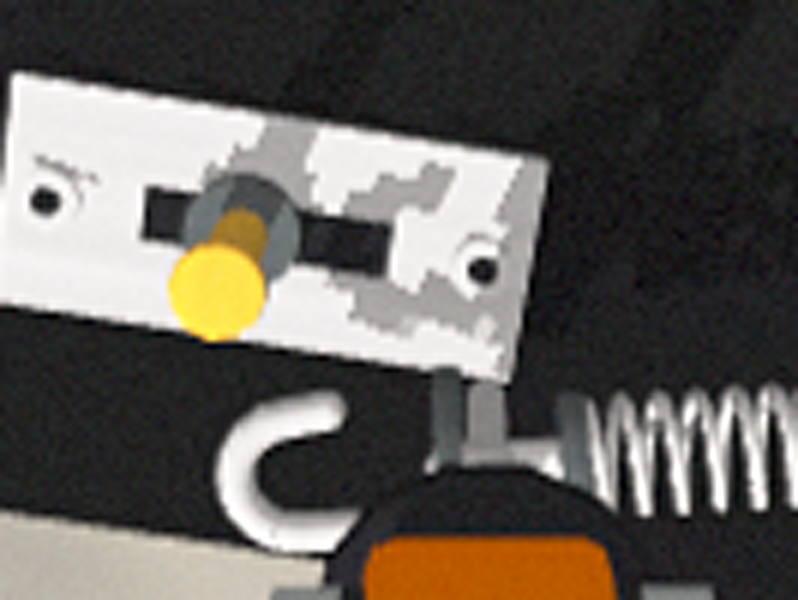

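Emit:
servo_tool(
  motion=[
    [0.5, -5, 1, 0.01, 0.004, 0, -1],
    [0.8, -5, 1, 0.008, 0.002, 0, -1],
    [0.8, -5, 0.5, 0.005, 0, 0, -1],
    [0.8, -5, 0.5, 0.005, 0, 0, -1],
  ],
)

```text
t: 10.53
tcp_pos: [0.576, -0.0151, 0.0984]
tool_rot: [0.568, 0.823, 0.002, 0.012]
force: [7.9, 3.7, -5.2]
finger_gap: 0.222
```

```bash
python3 -c "
from h import *
fork()"; python3 look.py 17 200 150
```

```text
t 10.53 tcp [ 0.576  -0.0151  0.0984] xyaw 110.75 z [ 0.0225 -0.0107 -0.9997] F [ 7.86  3.65 -5.19] M [ 1.01 -1.59  0.13] gap 0.222
tip [ 0.5777 -0.018   0.0297] fork dist 82.4 swing deg 13.8 tool -y yaw rel 9.37 F in tool [0.73 8.55 5.33]
```

View pics/z17.png

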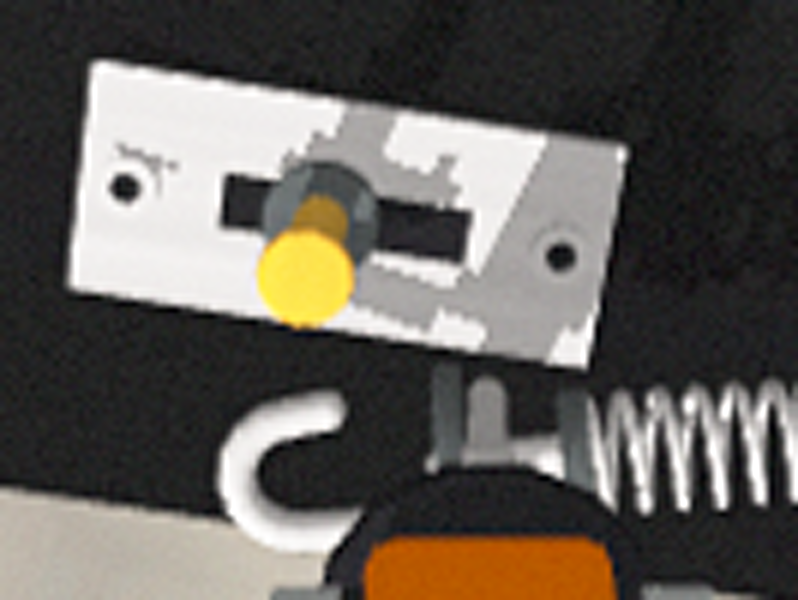

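```bash
cat > rel.py <<'E'
import sys
from h import *
# n tipx tipy colx coly(neck axis) headx heady washx washy in 6x crop at (200,150)
n=sys.argv[1]; a=list(map(float,sys.argv[2:]))
s=load('w'+n); P=lambda x,y,z:onz(s,200+x/6-.4,150+y/6-.4,z)[:2]
tip=P(a[0],a[1],.036);col=P(a[2],a[3],.036);h=P(a[4],a[5],.0445);wa=P(a[6],a[7],.020)
for nm,post in (('head',h),('washer',wa)):
  for pin in (PIN,):
    u=(col-pin);L=np.linalg.norm(u);u/=L;v=np.array([-u[1],u[0]]);d=post-pin
    sw=(np.degrees(np.arctan2(u[1],u[0]))-AX+180)%360-180
    print(nm,post,'postdist',np.linalg.norm(d)*1e3,'collar ctr dist',L*1e3,'stretch',L*1e3-62.5,'post ahead of collar (want 5.5..6.0+..)',(d@u-L)*1e3,'post left of axis',d@v*1e3,'tip-post along',((tip-post)@u)*1e3,'swing',sw)
E
python3 rel.py 17 343 411 448 457 306 277 318 217
```

```text
head [ 0.55310751 -0.00253226] postdist 101.11664466595875 collar ctr dist 86.01585967711708 stretch 23.515859677117078 post ahead of collar (want 5.5..6.0+..) 12.513063207156893 post left of axis -22.729434303707507 tip-post along -1.8580220694994931 swing 12.785534303687712
washer [ 0.55262521 -0.00226315] postdist 101.53814567757276 collar ctr dist 86.01585967711708 stretch 23.515859677117078 post ahead of collar (want 5.5..6.0+..) 12.842775743010238 post left of axis -23.172510233255586 tip-post along -2.1877346053528437 swing 12.785534303687712
```

Emit:
servo_tool(
  motion=[
    [0.8, -5, 1, 0.01, 0.004, 0, -1],
    [0.8, -5, 1, 0.01, 0.004, 0, -1],
    [0.8, -5, 1, 0.01, 0, 0, -1],
  ],
)

```text
t: 10.83
tcp_pos: [0.5717, -0.0177, 0.0981]
tool_rot: [0.569, 0.822, -0.001, 0.011]
force: [8.2, 3.8, -3.2]
finger_gap: 0.223
```

```bash
python3 -c "
from h import *
fork()"; python3 look.py 18 200 150
```

```text
t 10.83 tcp [ 0.5717 -0.0177  0.0981] xyaw 110.57 z [ 0.0167 -0.0139 -0.9998] F [ 8.21  3.84 -3.16] M [ 1.18 -1.92  0.13] gap 0.223
tip [ 0.573  -0.0208  0.0295] fork dist 87.9 swing deg 14.16 tool -y yaw rel 9.18 F in tool [0.77 9.01 3.24]
```

View pics/z18.png

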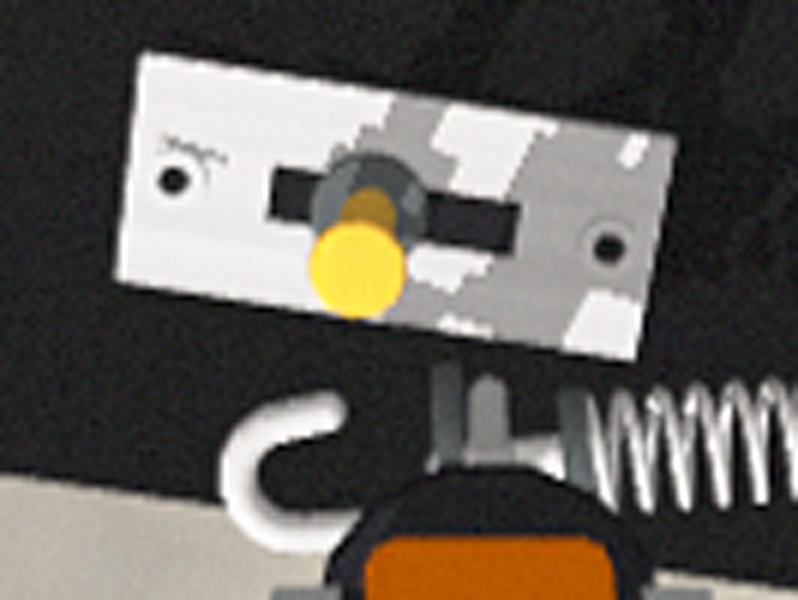

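Emit:
servo_tool(
  motion=[
    [1.5, -5, 1, 0.01, 0.006, 0, -1],
    [1.5, -5, 1, 0.01, 0.004, 0, -1],
  ],
)

```text
t: 11.05
tcp_pos: [0.5699, -0.018, 0.0983]
tool_rot: [0.57, 0.821, -0.001, 0.009]
force: [8.5, 5.4, -3.4]
finger_gap: 0.22
```

```bash
python3 -c "
from h import *
fork()"; python3 look.py 19 200 150
```

```text
t 11.05 tcp [ 0.5699 -0.018   0.0983] xyaw 110.44 z [ 0.0144 -0.0119 -0.9998] F [ 8.47  5.42 -3.42] M [ 1.05 -1.99  0.08] gap 0.22
tip [ 0.5711 -0.021   0.0297] fork dist 89.7 swing deg 13.75 tool -y yaw rel 9.05 F in tool [2.17 9.8  3.48]
```

View pics/z19.png

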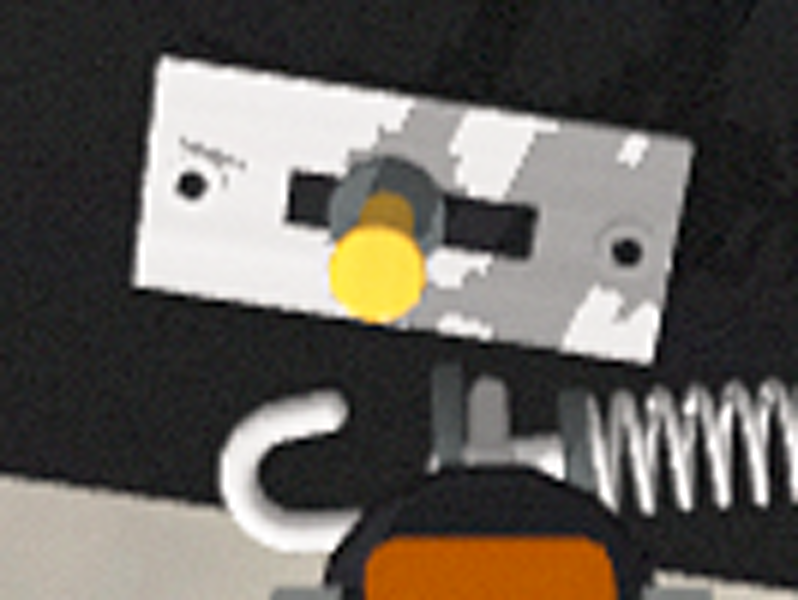

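Emit:
servo_tool(
  motion=[
    [3, -5.5, 1, 0.01, 0.006, 0.03, -1],
    [4, -5.5, 1, 0.01, 0.004, 0.03, -1],
    [4, -4.5, 1, 0.008, 0.002, 0.03, -1],
  ],
)

```text
t: 11.35
tcp_pos: [0.5662, -0.0127, 0.0985]
tool_rot: [0.61, 0.792, 0.001, 0.01]
force: [8.0, 4.3, -5.2]
finger_gap: 0.22
```

```bash
python3 -c "
from h import *
fork()"; python3 look.py 20 200 150
```

```text
t 11.35 tcp [ 0.5662 -0.0127  0.0985] xyaw 104.84 z [ 0.017  -0.0101 -0.9998] F [ 7.97  4.3  -5.16] M [ 0.92 -2.07  0.08] gap 0.22
tip [ 0.5674 -0.0156  0.0298] fork dist 91.0 swing deg 9.66 tool -y yaw rel 3.45 F in tool [2.19 8.74 5.25]
```

View pics/z20.png

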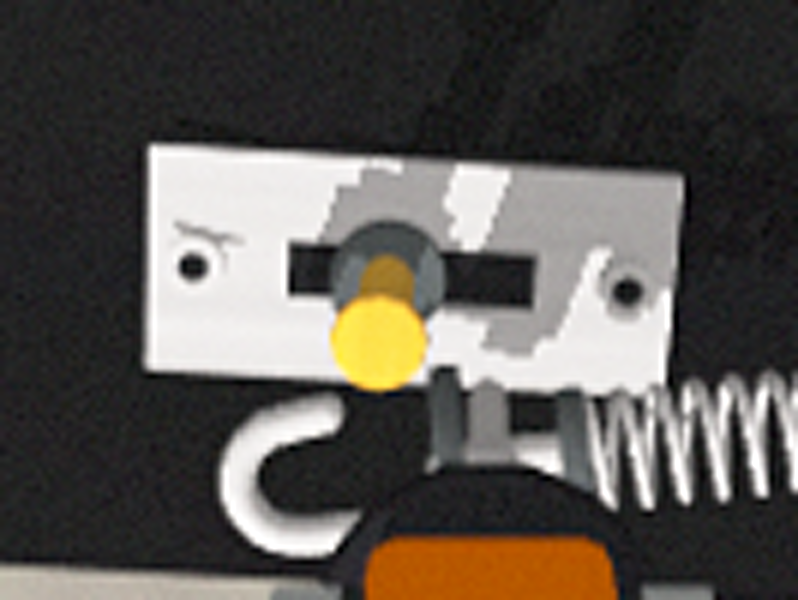

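```bash
python3 rel.py 20 343 412 446 457 378 342 388 280
```

```text
head [ 0.55299545 -0.00247599] postdist 101.21567876852338 collar ctr dist 94.77202726992515 stretch 32.27202726992515 post ahead of collar (want 5.5..6.0+..) 5.215942553365618 post left of axis -15.716854621380525 tip-post along 5.062427487239292 swing 8.68486011199272
washer [ 0.55314754 -0.00238869] postdist 101.04958903443276 collar ctr dist 94.77202726992515 stretch 32.27202726992515 post ahead of collar (want 5.5..6.0+..) 5.043119545927954 post left of axis -15.74661583189996 tip-post along 5.235250494676944 swing 8.68486011199272
```

Emit:
servo_tool(
  motion=[
    [4, -3.8, 1, 0.01, 0.006, 0.01, -1],
    [4, -3.8, 1, 0.008, 0.004, 0.01, -1],
  ],
)

```text
t: 11.57
tcp_pos: [0.5665, -0.0067, 0.0986]
tool_rot: [0.619, 0.785, 0.004, 0.009]
force: [8.8, 3.2, -5.6]
finger_gap: 0.218
```

```bash
python3 -c "
from h import *
fork()"; python3 look.py 21 200 150
```

```text
t 11.57 tcp [ 0.5665 -0.0067  0.0986] xyaw 103.47 z [ 0.0193 -0.006  -0.9998] F [ 8.75  3.17 -5.64] M [ 0.74 -1.95  0.11] gap 0.218
tip [ 0.5677 -0.0093  0.0299] fork dist 88.6 swing deg 5.96 tool -y yaw rel 2.08 F in tool [1.11 9.15 5.79]
```

View pics/z21.png

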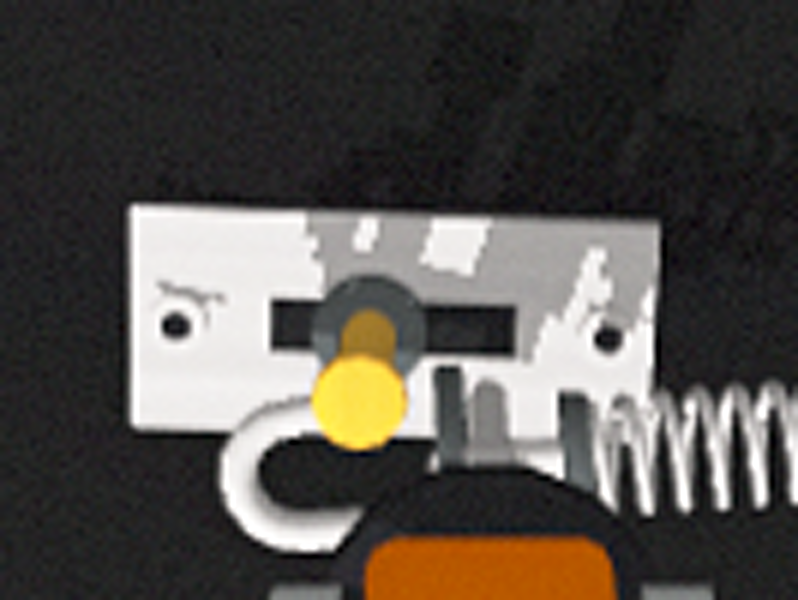

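Emit:
servo_tool(
  motion=[
    [0.5, -6, 1, 0.01, 0.004, 0, -1],
    [0.5, -6, 1, 0.008, 0.004, 0, -1],
  ],
)

```text
t: 11.78
tcp_pos: [0.5645, -0.0085, 0.0986]
tool_rot: [0.62, 0.785, 0.005, 0.01]
force: [8.3, 2.5, -5.3]
finger_gap: 0.221
```

```bash
python3 -c "
from h import *
fork()"; python3 look.py 22 200 150
```

```text
t 11.78 tcp [ 0.5645 -0.0085  0.0986] xyaw 103.42 z [ 0.0222 -0.0043 -0.9997] F [ 8.28  2.51 -5.28] M [ 0.85 -2.17  0.12] gap 0.221
tip [ 0.5659 -0.0109  0.0299] fork dist 90.9 swing deg 6.57 tool -y yaw rel 2.03 F in tool [0.57 8.53 5.46]
```

View pics/z22.png

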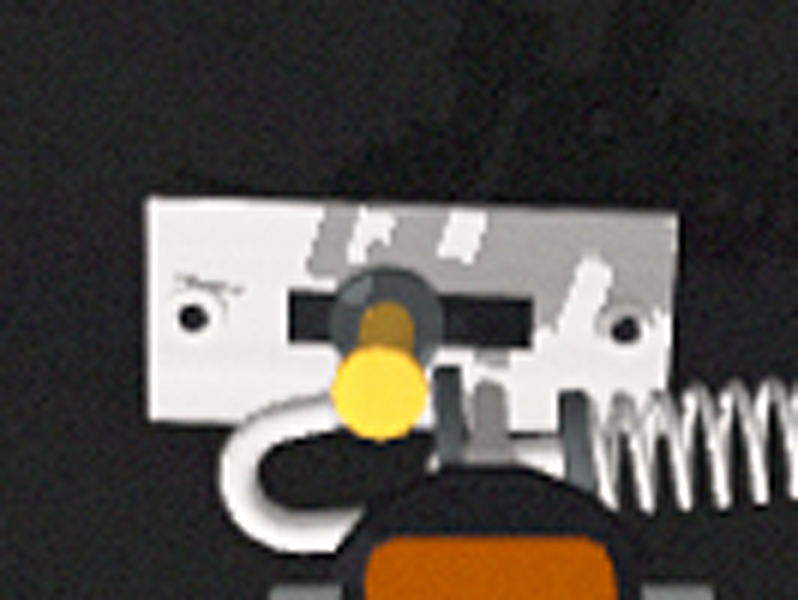

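Emit:
servo_tool(
  motion=[
    [4, -5.2, 1, 0.01, 0.004, 0.008, -1],
    [4, -5.1, 1, 0.008, 0.004, 0.008, -1],
  ],
)

```text
t: 12.0
tcp_pos: [0.563, -0.0044, 0.0987]
tool_rot: [0.627, 0.779, 0.007, 0.011]
force: [10.0, 3.0, -4.3]
finger_gap: 0.222
```

```bash
python3 -c "
from h import *
fork()"; python3 look.py 23 200 150
```

```text
t 12.0 tcp [ 0.563  -0.0044  0.0987] xyaw 102.33 z [ 0.0267 -0.0029 -0.9996] F [ 9.98  3.02 -4.28] M [ 0.67 -2.12  0.05] gap 0.222
tip [ 0.5647 -0.0067  0.03  ] fork dist 90.8 swing deg 3.83 tool -y yaw rel 0.94 F in tool [ 0.86 10.29  4.54]
```

View pics/z23.png

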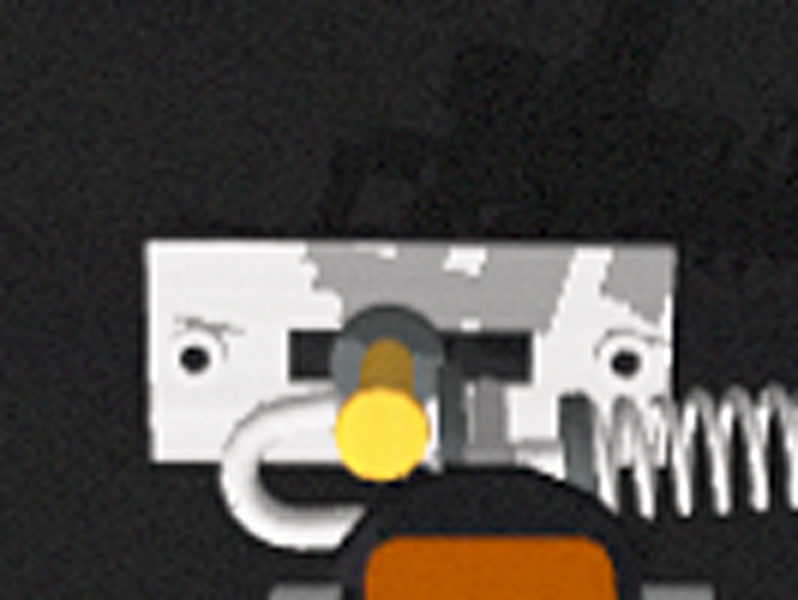

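Emit:
servo_tool(
  motion=[
    [4, -5.4, 1, 0.012, 0.004, 0.004, -1],
    [4, -5.2, 1, 0.01, 0.004, 0.004, -1],
  ],
)

```text
t: 12.22
tcp_pos: [0.5617, 0.0003, 0.0988]
tool_rot: [0.631, 0.776, 0.008, 0.012]
force: [9.8, 2.4, -5.0]
finger_gap: 0.22
```

```bash
python3 -c "
from h import *
fork()"; python3 look.py 24 200 150
```

```text
t 12.22 tcp [5.617e-01 3.000e-04 9.880e-02] xyaw 101.75 z [ 0.0279 -0.0025 -0.9996] F [ 9.84  2.43 -4.98] M [ 0.41 -2.24  0.01] gap 0.22
tip [ 0.5634 -0.002   0.0301] fork dist 90.9 swing deg 0.76 tool -y yaw rel 0.36 F in tool [0.42 9.99 5.25]
```

View pics/z24.png

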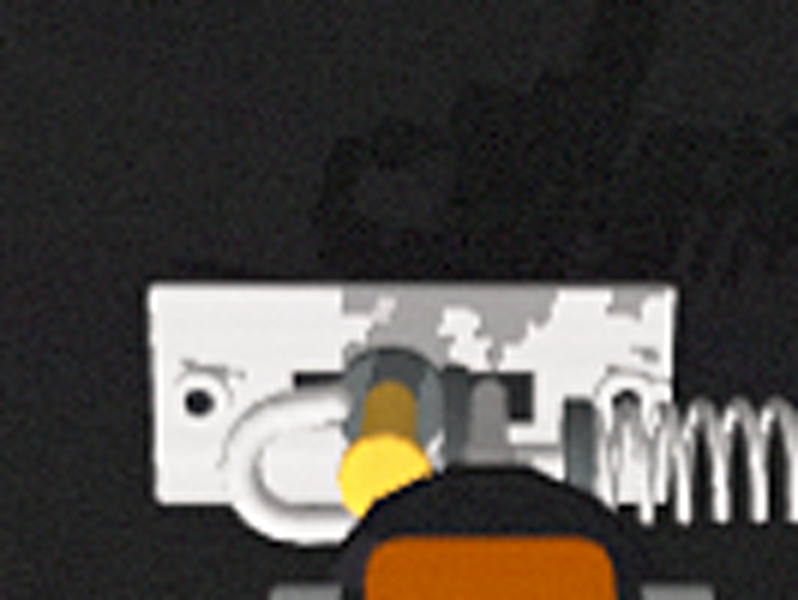

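Emit:
servo_tool(
  motion=[
    [1.5, -3, 0.5, 0.008, 0.003, 0.002, -1],
    [1, -2, 0.5, 0.006, 0.002, 0, -1],
  ],
)

```text
t: 12.43
tcp_pos: [0.5659, 0.001, 0.0997]
tool_rot: [0.632, 0.775, 0.01, 0.015]
force: [8.8, 2.3, -5.9]
finger_gap: 0.218
```

```bash
python3 -c "
from h import *
fork()"; python3 look.py 25 200 150
```

```text
t 12.43 tcp [0.5659 0.001  0.0997] xyaw 101.57 z [ 0.035  -0.0033 -0.9994] F [ 8.81  2.31 -5.85] M [ 0.49 -1.88  0.1 ] gap 0.218
tip [ 0.5681 -0.0014  0.0311] fork dist 86.2 swing deg 1.02 tool -y yaw rel 0.19 F in tool [0.56 8.89 6.15]
```

View pics/z25.png

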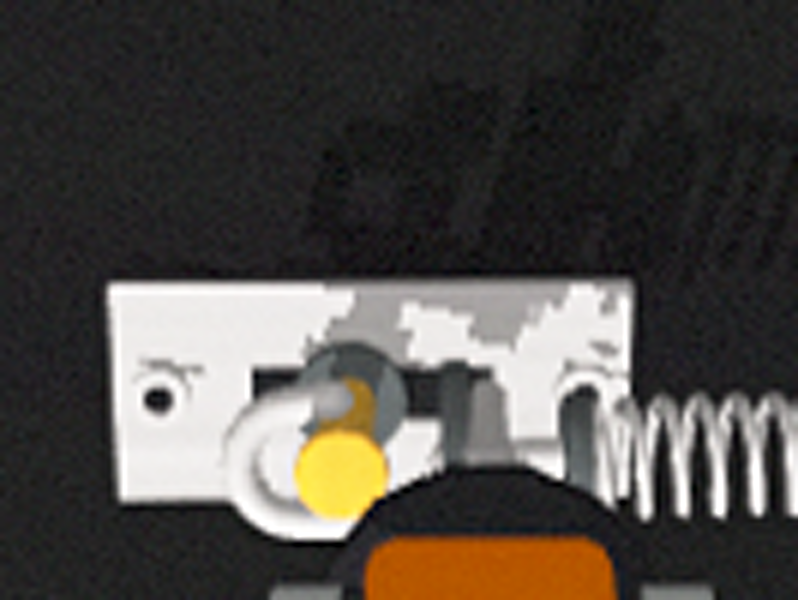

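Emit:
servo_tool(
  motion=[
    [1, -3, 1.5, 0.015, 0.003, 0.002, -1],
    [1, -2.5, 1.5, 0.012, 0.002, 0, -1],
    [1, -2.5, 1, 0.01, 0.002, 0, -1],
  ],
)

```text
t: 12.73
tcp_pos: [0.5703, 0.0013, 0.0993]
tool_rot: [0.634, 0.773, 0.005, 0.012]
force: [5.9, 2.9, -1.7]
finger_gap: 0.217
```

```bash
python3 -c "
from h import *
fork()"; python3 look.py 26 200 150
```

```text
t 12.73 tcp [0.5703 0.0013 0.0993] xyaw 101.33 z [ 0.0249 -0.0066 -0.9997] F [ 5.89  2.91 -1.69] M [ 0.78 -1.39  0.09] gap 0.217
tip [ 0.5718 -0.0014  0.0306] fork dist 82.6 swing deg 1.53 tool -y yaw rel -0.05 F in tool [1.71 6.3  1.81]
```

View pics/z26.png

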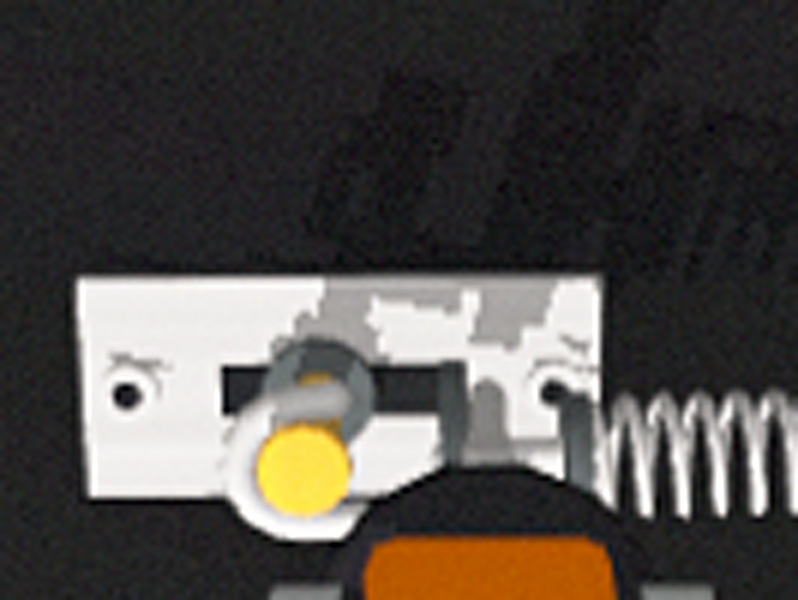

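Emit:
servo_tool(
  motion=[
    [2.5, -2.5, 1, 0.012, 0.003, 0, -1],
    [2, -2, 1, 0.01, 0.002, 0, -1],
  ],
)

```text
t: 12.95
tcp_pos: [0.573, 0.0037, 0.0996]
tool_rot: [0.634, 0.773, 0.003, 0.01]
force: [6.2, -1.4, -2.8]
finger_gap: 0.223
```

```bash
python3 -c "
from h import *
fork()"; python3 look.py 27 200 150
```

```text
t 12.95 tcp [0.573  0.0037 0.0996] xyaw 101.3 z [ 0.0197 -0.0088 -0.9998] F [ 6.16 -1.36 -2.82] M [-0.01 -1.17  0.07] gap 0.223
tip [0.5742 0.0009 0.0309] fork dist 79.8 swing deg 0.29 tool -y yaw rel -0.09 F in tool [-2.5   5.72  2.95]
```

View pics/z27.png

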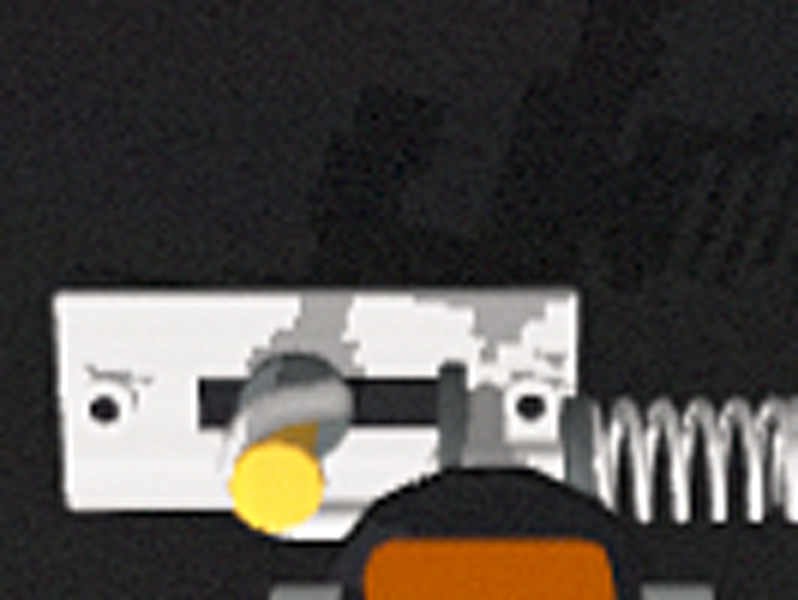

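Emit:
servo_tool(
  motion=[
    [-0.5, -1.5, 0.5, 0.006, 0.002, 0, -1],
    [0, -1, 0.5, 0.004, 0.002, 0, -1],
  ],
)

```text
t: 13.17
tcp_pos: [0.5737, 0.0025, 0.0998]
tool_rot: [0.634, 0.773, 0.001, 0.008]
force: [3.7, 1.5, -0.3]
finger_gap: 0.222
```

```bash
python3 -c "
from h import *
fork()"; python3 look.py 28 200 150
```

```text
t 13.17 tcp [0.5737 0.0025 0.0998] xyaw 101.33 z [ 0.0148 -0.0083 -0.9999] F [ 3.7   1.46 -0.29] M [ 0.31 -0.81  0.01] gap 0.222
tip [ 5.745e-01 -2.000e-04  3.110e-02] fork dist 79.7 swing deg 1.17 tool -y yaw rel -0.06 F in tool [0.7  3.91 0.33]
```

View pics/z28.png

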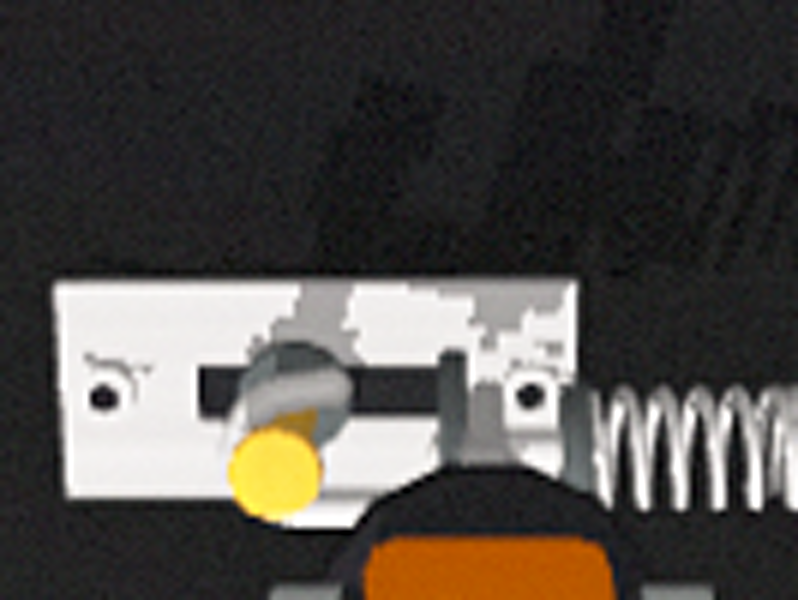

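Emit:
servo_tool(
  motion=[
    [0.5, 0, 0.3, 0.004, 0.002, 0, -1],
    [0.5, 0.5, 0.3, 0.003, 0.002, 0, -1],
    [0.3, 1, 0, 0, 0, 0, -1],
  ],
)

```text
t: 13.47
tcp_pos: [0.5744, 0.0028, 0.0997]
tool_rot: [0.633, 0.774, -0.001, 0.005]
force: [1.5, -0.9, -1.0]
finger_gap: 0.223
```

```bash
python3 -c "
from h import *
fork()"; python3 look.py 29 200 150
```

```text
t 13.47 tcp [0.5744 0.0028 0.0997] xyaw 101.4 z [ 0.0053 -0.0079 -1.    ] F [ 1.52 -0.88 -0.98] M [-0.13 -0.35 -0.03] gap 0.223
tip [5.746e-01 1.000e-04 3.110e-02] fork dist 79.5 swing deg 0.97 tool -y yaw rel -0.0 F in tool [-1.15  1.32  0.99]
```

View pics/z29.png

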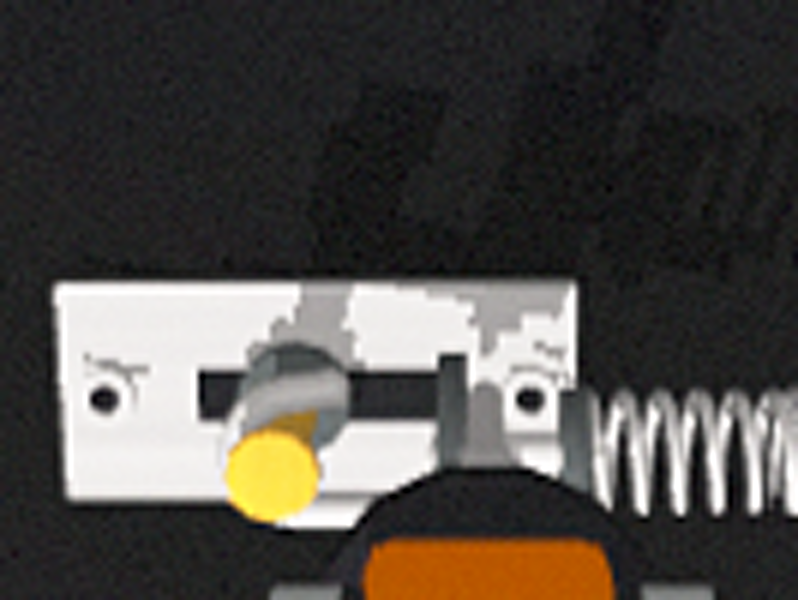

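Emit:
servo_tool(
  motion=[
    [0, 1.5, 0, 0.004, 0.003, 0, -1],
    [0, 1, 0, 0, 0, 0, -1],
    [0, 0.5, 0, 0, 0, 0, -1],
  ],
)

```text
t: 13.77
tcp_pos: [0.575, 0.0032, 0.0992]
tool_rot: [0.633, 0.774, -0.004, -0.0]
force: [1.8, -0.1, -1.1]
finger_gap: 0.222
```

```bash
python3 -c "
from h import *
fork()"; python3 look.py 30 200 150
```

```text
t 13.77 tcp [0.575  0.0032 0.0992] xyaw 101.42 z [-0.0054 -0.0057 -1.    ] F [ 1.78 -0.14 -1.09] M [-0.03 -0.38  0.03] gap 0.222
tip [0.5745 0.0006 0.0305] fork dist 79.5 swing deg 0.55 tool -y yaw rel 0.02 F in tool [-0.48  1.72  1.08]
```

View pics/z30.png

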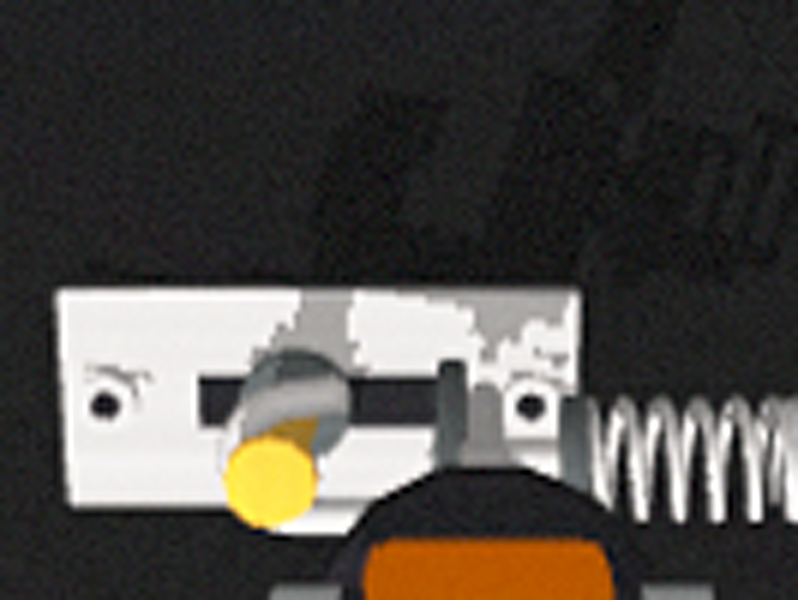

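Emit:
servo_tool(
  motion=[
    [0, 2, 0, 0, 0, 0, -1],
    [0, 2, 0, 0, 0, 0, -1],
    [0, 1, 0, 0, 0, 0, -1],
    [0, 0, 0, 0, 0, 0, -1],
  ],
)

```text
t: 14.15
tcp_pos: [0.5765, 0.0048, 0.0978]
tool_rot: [0.633, 0.774, -0.006, -0.004]
force: [0.8, -1.3, -0.8]
finger_gap: 0.221
```

```bash
python3 -c "
from h import *
fork()"; python3 look.py 31 200 150
```

```text
t 14.15 tcp [0.5765 0.0048 0.0978] xyaw 101.44 z [-0.0146 -0.0047 -0.9999] F [ 0.76 -1.34 -0.78] M [-0.24 -0.17 -0.02] gap 0.221
tip [0.5753 0.0023 0.0291] fork dist 78.4 swing deg -0.55 tool -y yaw rel 0.04 F in tool [-1.47  0.49  0.78]
```

View pics/z31.png

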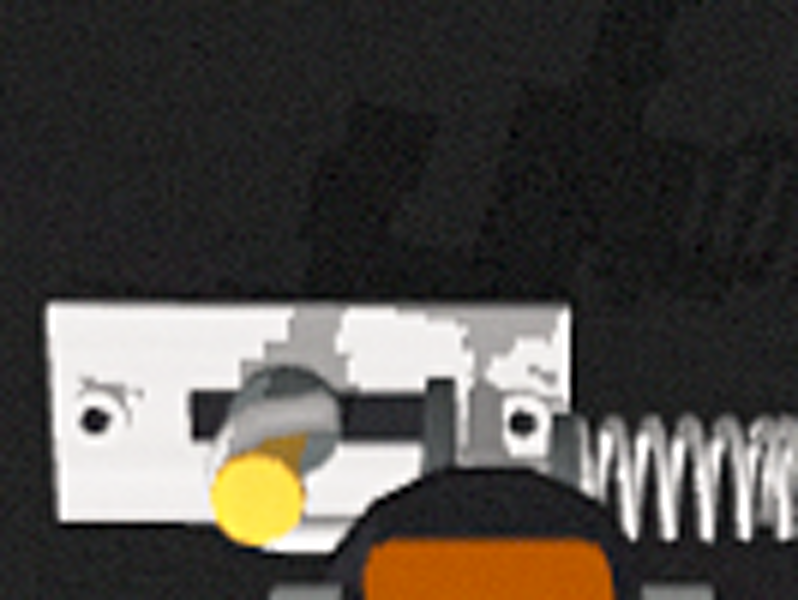

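Emit:
servo_tool(
  motion=[
    [-1.2, 0.8, 0, -0.004, -0.004, 0, -1],
    [-0.5, 0.5, 0, -0.002, 0, 0, -1],
    [0, 0, 0, 0, 0, 0, -1],
    [0, 0, 0, 0, 0, 0, -1],
  ],
)

```text
t: 14.53
tcp_pos: [0.5766, 0.0038, 0.0972]
tool_rot: [0.633, 0.774, -0.006, -0.002]
force: [-0.5, 0.8, -0.9]
finger_gap: 0.219
```

```bash
python3 -c "
from h import *
fork()"; python3 look.py 32 200 150
```

```text
t 14.53 tcp [0.5766 0.0038 0.0972] xyaw 101.44 z [-0.0109 -0.0066 -0.9999] F [-0.54  0.84 -0.95] M [-0.02 -0.05 -0.  ] gap 0.219
tip [0.5757 0.0012 0.0285] fork dist 78.2 swing deg 0.33 tool -y yaw rel 0.04 F in tool [ 0.93 -0.35  0.95]
```

View pics/z32.png

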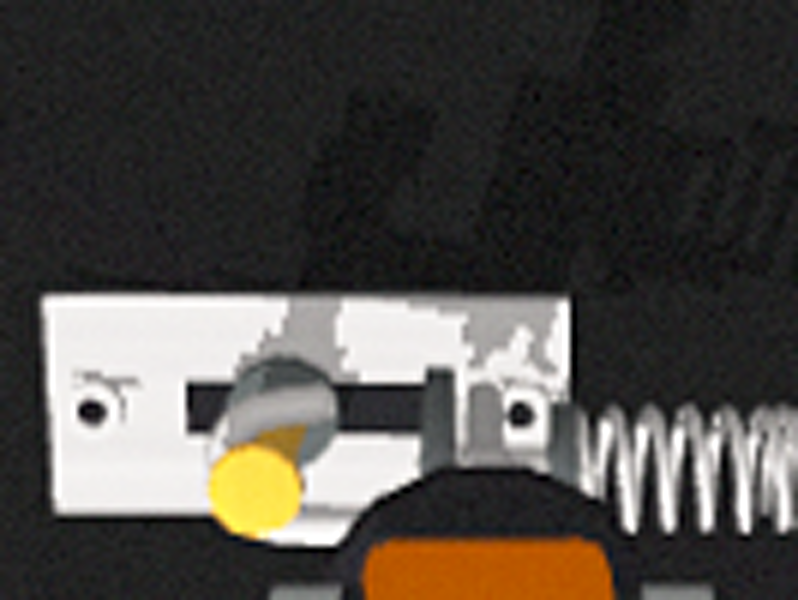

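Moment is near zero, so the fork (487) is free between collar (440) and disc (563), and the post sits in the bend. Lifting off.

Emit:
servo_tool(
  motion=[
    [0, 1, 0, 0, 0, 0, -1],
    [0, 0, -3, 0, 0, 0, -1],
    [0, 0, -5, 0, 0, 0, -1],
    [0, 0, -6, 0, 0, 0, -1],
    [0, 0, 0, 0, 0, 0, -1],
  ],
)

```text
t: 15.0
tcp_pos: [0.5776, 0.0043, 0.1123]
tool_rot: [0.633, 0.774, -0.006, -0.003]
force: [-0.2, 0.8, -0.3]
finger_gap: 0.219
```

```bash
python3 -c "
from h import *
fork()"; python3 look.py 33 200 150
```

```text
t 15.0 tcp [0.5776 0.0043 0.1123] xyaw 101.44 z [-0.0119 -0.0063 -0.9999] F [-0.2   0.76 -0.29] M [-0.    0.    0.02] gap 0.219
tip [0.5766 0.0017 0.0436] fork dist 77.3 swing deg 0.12 tool -y yaw rel 0.03 F in tool [ 0.78 -0.05  0.29]
```

View pics/z33.png

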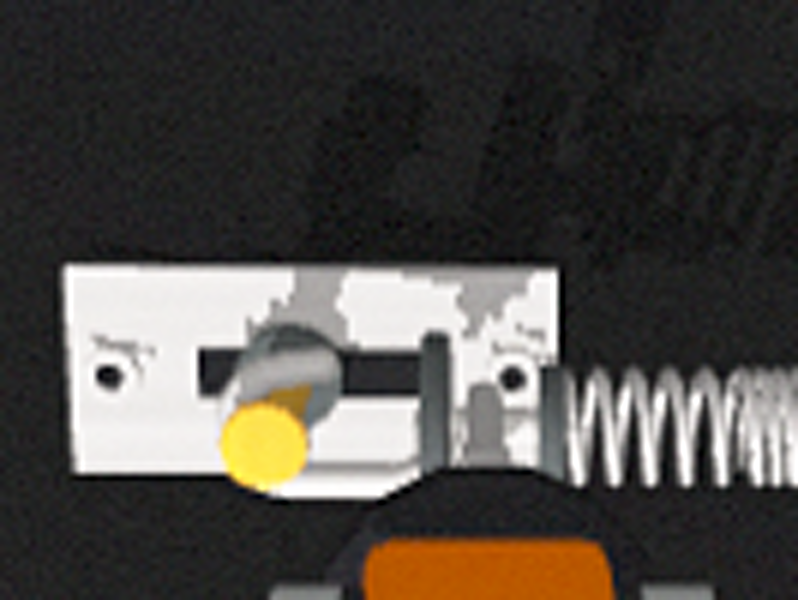

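Emit:
servo_tool(
  motion=[
    [0, 0, -10, 0, 0, 0, -1],
    [0, 0, -16, 0, 0, 0, -1],
    [0, 0, -22, 0, 0, 0, -1],
    [0, 0, -26, 0, 0, 0, -1],
    [0, 0, -26, 0, 0, 0, -1],
    [0, 0, -22, 0, 0, 0, -1],
    [0, 0, -14, 0, 0, 0, -1],
    [0, 0, 0, 0, 0, 0, -1],
  ],
)

```text
t: 15.72
tcp_pos: [0.5776, 0.0055, 0.2574]
tool_rot: [0.633, 0.774, -0.007, -0.004]
force: [0.5, -0.8, -1.8]
finger_gap: 0.222
```

```bash
python3 -c "
from h import *
go([.4817,.3459,.26],94)"; python3 look.py 34 200 150
```

```text
t 15.72 tcp [0.5776 0.0055 0.2574] xyaw 101.43 z [-0.0151 -0.0056 -0.9999] F [ 0.48 -0.79 -1.76] M [ 0.01 -0.03  0.02] gap 0.222
rotvec [-0.0158  0.0035  0.1297] mm in cur tool [352.7 -26.6  -3.1] mm in target-orient tool [346.3 -71.9  -2.6]
```

View pics/w34.png

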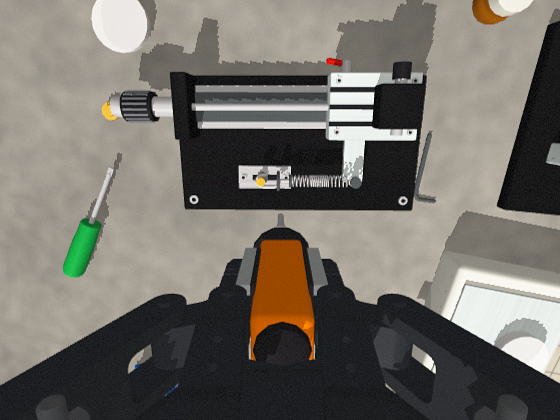

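The hook is on the post at (262,178), with the spring stretched straight along the strip. Now to the stand.

Emit:
servo_tool(
  motion=[
    [0, 0, 0, -0.008, 0.002, 0.065, -1],
    [0, 0, 0, -0.008, 0.002, 0.065, -1],
    [20, -4, 0, 0, 0, 0, -1],
    [35, -7, 0, 0, 0, 0, -1],
    [38, -8, 0, 0, 0, 0, -1],
    [38, -8, 0, 0, 0, 0, -1],
    [38, -8, 0, 0, 0, 0, -1],
    [38, -8, 0, 0, 0, 0, -1],
    [38, -8, 0, 0, 0, 0, -1],
    [35, -7, 0, 0, 0, 0, -1],
    [30, -6, 0, 0, 0, 0, -1],
    [15, -3, 0, 0, 0, 0, -1],
  ],
)

```text
t: 16.77
tcp_pos: [0.4795, 0.3323, 0.2412]
tool_rot: [0.689, 0.724, -0.011, -0.008]
force: [-1.1, 0.2, -0.6]
finger_gap: 0.22
```

Emit:
servo_tool(
  motion=[
    [0, 0, 0, 0, 0, 0, -1],
    [0, 0, 0, 0, 0, 0, -1],
  ],
)

```text
t: 16.93
tcp_pos: [0.4758, 0.3356, 0.2382]
tool_rot: [0.687, 0.727, -0.013, -0.009]
force: [0.9, -0.2, -1.2]
finger_gap: 0.221
```

```bash
python3 -c "
from h import *
go([.4817,.3459,.26],94)"; python3 look.py 35 200 150
```

```text
t 16.93 tcp [0.4758 0.3356 0.2382] xyaw 93.25 z [-0.0319 -0.0068 -0.9995] F [ 0.91 -0.18 -1.21] M [-0.01 -0.03 -0.02] gap 0.221
rotvec [-0.0322  0.0048 -0.0132] mm in cur tool [  9.9   5.8 -22. ] mm in target-orient tool [  9.9   6.6 -21.8]
```

View pics/w35.png

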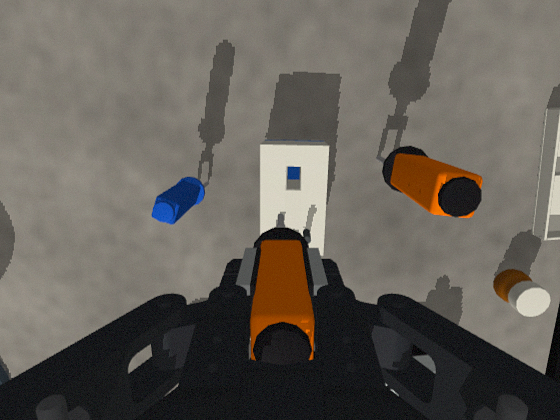

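Emit:
servo_tool(
  motion=[
    [5, 4, 0, -0.03, 0.005, -0.005, -1],
    [5, 3, 5, 0, 0, 0, -1],
    [0, 0, 12, 0, 0, 0, -1],
    [0, 0, 18, 0, 0, 0, -1],
    [0, 0, 18, 0, 0, 0, -1],
    [0, 0, 12, 0, 0, 0, -1],
    [0, 0, 6, 0, 0, 0, -1],
    [0, 0, 0, 0, 0, 0, -1],
    [0, 0, 0, 0, 0, 0, -1],
  ],
)

```text
t: 17.73
tcp_pos: [0.4869, 0.335, 0.1604]
tool_rot: [0.691, 0.723, -0.005, -0.001]
force: [-0.7, 0.7, -0.9]
finger_gap: 0.22
```

```bash
python3 -c "
from h import *
w=load('w35');print('slot',onz(w,293.3,178,.062))
go([.4817,.3459,.14],94)"; python3 look.py 36 220 150
```

```text
slot [0.48131626 0.34356566 0.062     ]
t 17.73 tcp [0.4869 0.335  0.1604] xyaw 92.62 z [-0.0078 -0.0054 -1.    ] F [-0.7   0.74 -0.87] M [-0.01  0.04 -0.01] gap 0.22
rotvec [-0.0081  0.005  -0.0242] mm in cur tool [11.2 -4.5 20.3] mm in target-orient tool [11.3 -4.4 20.4]
```

View pics/z36.png

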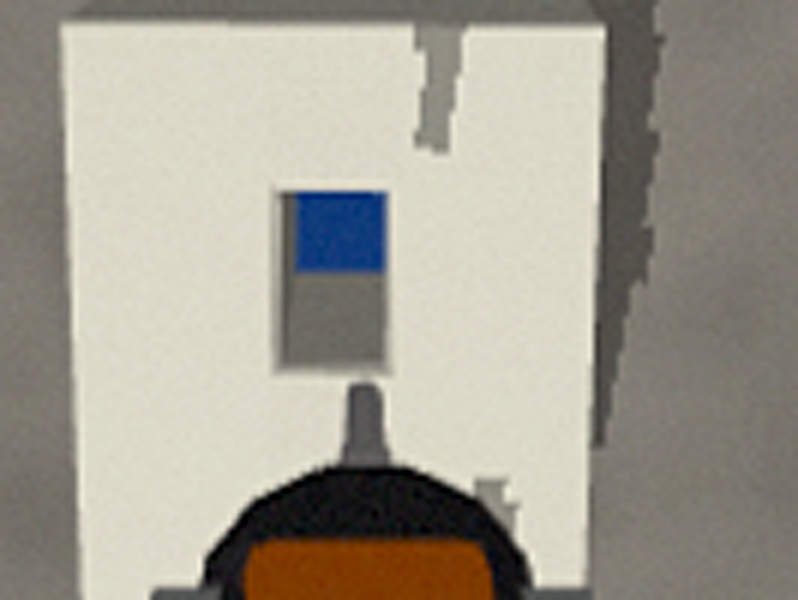

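Emit:
servo_tool(
  motion=[
    [7, -3, 0, -0.006, 0.004, 0, -1],
    [4, -1.5, 5, 0, 0, 0, -1],
    [0, 0, 8, 0, 0, 0, -1],
    [0, 0, 0, 0, 0, 0, -1],
    [0, 0, 0, 0, 0, 0, -1],
  ],
)

```text
t: 18.2
tcp_pos: [0.4834, 0.3478, 0.1494]
tool_rot: [0.691, 0.723, 0.002, 0.001]
force: [0.5, -0.8, -0.9]
finger_gap: 0.22
```

```bash
python3 -c "
from h import *
go([.4817,.3459,.0807],93)"; python3 look.py 37 220 150
```

```text
t 18.2 tcp [0.4834 0.3478 0.1494] xyaw 92.6 z [ 0.0046  0.0022 -1.    ] F [ 0.49 -0.75 -0.95] M [ 0.01 -0.01 -0.02] gap 0.22
rotvec [ 0.0047 -0.002  -0.0069] mm in cur tool [-2.  -2.1 68.7] mm in target-orient tool [-1.8 -1.8 68.7]
```

View pics/z37.png

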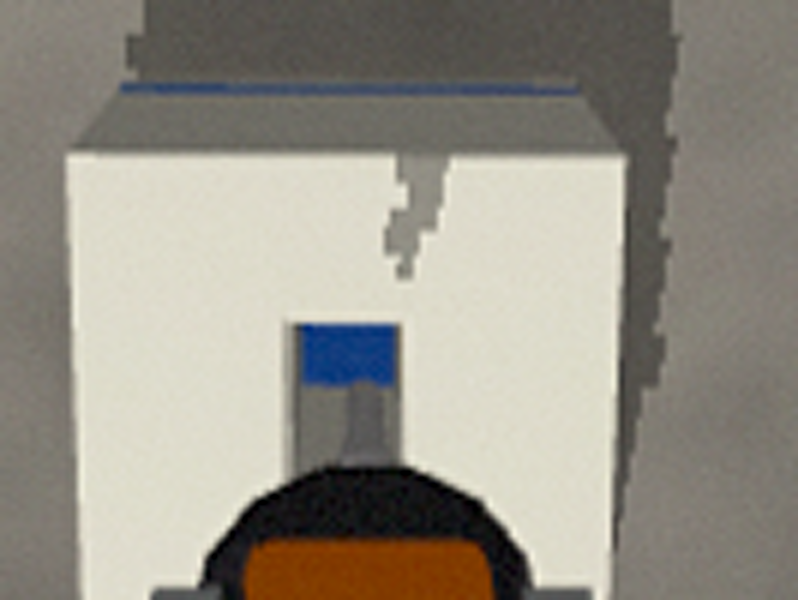

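Emit:
servo_tool(
  motion=[
    [-2, -2, 2, 0.004, -0.002, 0, -1],
    [0, 0, 6, 0, 0, 0, -1],
    [0, 0, 4, 0, 0, 0, -1],
    [0, 0, 0, 0, 0, 0, -1],
  ],
)

```text
t: 18.58
tcp_pos: [0.4812, 0.3456, 0.1367]
tool_rot: [0.691, 0.723, 0.0, 0.0]
force: [-0.2, 0.4, -0.0]
finger_gap: 0.223
```

```bash
python3 -c "
from h import *
go([.4817,.3459,.0807],93)"; python3 look.py 38 220 150
```

```text
t 18.58 tcp [0.4812 0.3456 0.1367] xyaw 92.63 z [ 9.e-04 -1.e-04 -1.e+00] F [-0.22  0.37 -0.04] M [ 0.   -0.01 -0.03] gap 0.223
rotvec [ 0.0008  0.0002 -0.0065] mm in cur tool [ 0.3  0.4 56. ] mm in target-orient tool [ 0.3  0.5 56. ]
```

View pics/z38.png

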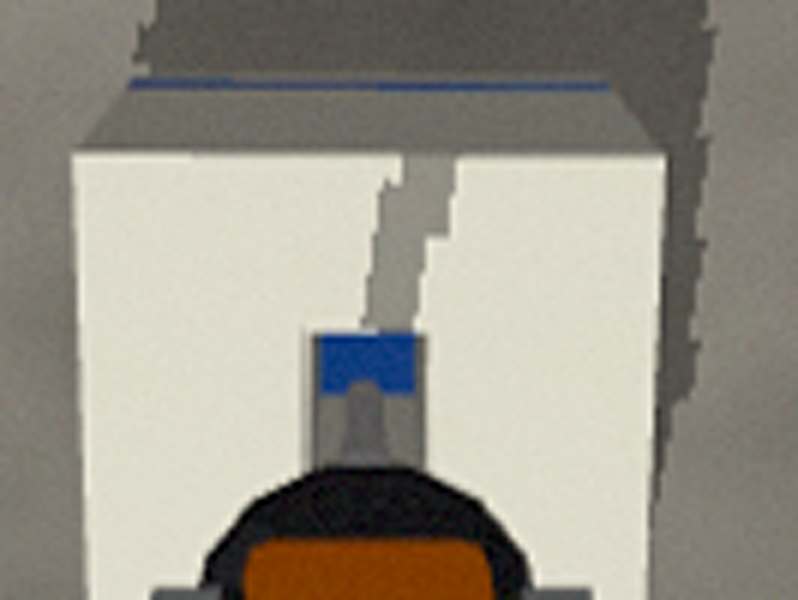

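Tine at 364 against a slot centre of 366, so it is well centred. Descending into the slot.

Emit:
servo_tool(
  motion=[
    [0, 0, 5, 0, 0, 0, -1],
    [0, 0, 7, 0, 0, 0, -1],
    [0, 0, 7, 0, 0, 0, -1],
    [0, 0, 4, 0, 0, 0, -1],
    [0, 0, 0, 0, 0, 0, -1],
  ],
)

```text
t: 19.05
tcp_pos: [0.4817, 0.3455, 0.1114]
tool_rot: [0.691, 0.723, 0.0, 0.0]
force: [-0.8, 0.1, -1.7]
finger_gap: 0.217
```

```bash
python3 -c "
from h import *
go([.4817,.3459,.0807],93)"; python3 look.py 39 220 150
```

```text
t 19.05 tcp [0.4817 0.3455 0.1114] xyaw 92.6 z [ 1.3e-03  1.0e-04 -1.0e+00] F [-0.79  0.08 -1.68] M [-0.01  0.   -0.02] gap 0.217
rotvec [ 0.0013 -0.     -0.007 ] mm in cur tool [ 0.4 -0.1 30.7] mm in target-orient tool [ 0.4 -0.  30.7]
```

View pics/z39.png

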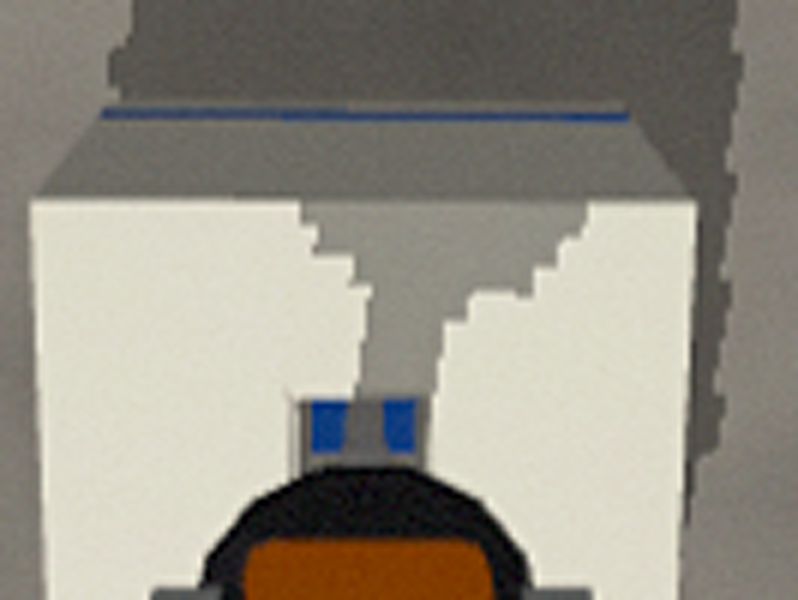

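Emit:
servo_tool(
  motion=[
    [0, 0, 5, 0, 0, 0, -1],
    [0, 0, 7, 0, 0, 0, -1],
    [0, 0, 7, 0, 0, 0, -1],
    [0, 0, 5, 0, 0, 0, -1],
    [0, 0, 2, 0, 0, 0, -1],
    [0, 0, 0, 0, 0, 0, -1],
  ],
)

```text
t: 19.6
tcp_pos: [0.4821, 0.3457, 0.0829]
tool_rot: [0.691, 0.723, 0.001, 0.001]
force: [-0.1, -0.9, -1.3]
finger_gap: 0.222
```

```bash
python3 -c "
from h import *
go([.4817,.3459,.0807],93)"; python3 look.py 40 220 150
```

```text
t 19.6 tcp [0.4821 0.3457 0.0829] xyaw 92.6 z [ 1.9e-03  3.0e-04 -1.0e+00] F [-0.05 -0.87 -1.34] M [ 0.02 -0.02 -0.02] gap 0.222
rotvec [ 0.0019 -0.0002 -0.007 ] mm in cur tool [ 0.2 -0.4  2.2] mm in target-orient tool [ 0.2 -0.4  2.2]
```

View pics/z40.png

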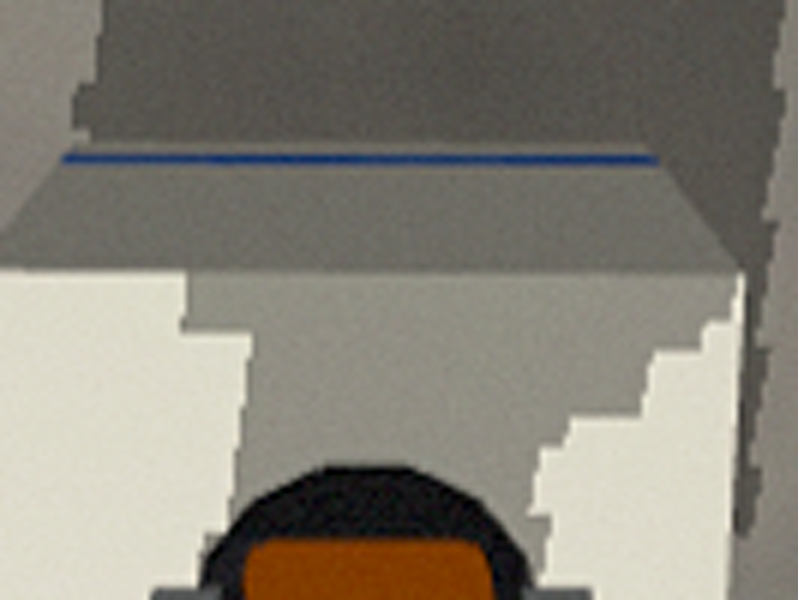

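Lowering the last 2 mm until contact.

Emit:
servo_tool(
  motion=[
    [0, 0, 1.5, 0, 0, 0, -1],
    [0, 0, 1, 0, 0, 0, -1],
    [0, 0, 0, 0, 0, 0, -1],
  ],
)

```text
t: 19.9
tcp_pos: [0.4826, 0.346, 0.0809]
tool_rot: [0.691, 0.723, 0.001, 0.001]
force: [-0.3, -0.8, -1.0]
finger_gap: 0.224
```

```bash
python3 -c "
from h import *
go([.4817,.3459,.0807],93)"
```

```text
t 19.9 tcp [0.4826 0.346  0.0809] xyaw 92.61 z [ 2.9e-03  8.0e-04 -1.0e+00] F [-0.32 -0.82 -1.01] M [ 0.   -0.02 -0.03] gap 0.224
rotvec [ 0.003  -0.0007 -0.0069] mm in cur tool [-0.  -0.9  0.2] mm in target-orient tool [-0.  -0.9  0.2]
```

Emit:
servo_tool(
  motion=[
    [0, -0.5, 0.5, 0, 0, 0, -1],
    [0, 0, 0.5, 0, 0, 0, -1],
    [0, 0, 0, 0, 0, 0, -1],
  ],
)

```text
t: 20.15
tcp_pos: [0.4826, 0.3461, 0.0809]
tool_rot: [0.691, 0.723, 0.002, 0.001]
force: [0.1, 0.4, -1.7]
finger_gap: 0.217
```

```bash
python3 -c "
from h import *
st()"
```

```text
t 20.15 tcp [0.4826 0.3461 0.0809] xyaw 92.61 z [ 0.0047  0.0014 -1.    ] F [ 0.11  0.39 -1.7 ] M [-0.02  0.03  0.  ] gap 0.217
```

Emit:
servo_tool(
  motion=[
    [0, 0, 0, 0, 0, 0, -0.5],
    [0, 0, 0, 0, 0, 0, -0.35],
    [0, 0, 0, 0, 0, 0, -0.2],
    [0, 0, 0, 0, 0, 0, 0],
    [0, 0, 0, 0, 0, 0, 0.3],
    [0, 0, 0, 0, 0, 0, 0.6],
    [0, 0, 0, 0, 0, 0, 0.8],
    [0, 0, 0, 0, 0, 0, 0.8],
  ],
)

```text
t: 20.82
tcp_pos: [0.4834, 0.3466, 0.0815]
tool_rot: [0.691, 0.723, 0.003, 0.002]
force: [1.0, -0.4, -0.6]
finger_gap: 0.896
```

```bash
python3 look.py 41 220 150; python3 -c "
from h import *
st()"
```

```text
t 20.87 tcp [0.4834 0.3465 0.0814] xyaw 92.61 z [ 0.0067  0.0025 -1.    ] F [ 0.17 -0.65 -0.06] M [ 0.03  0.04 -0.  ] gap 0.903
```

View pics/w41.png

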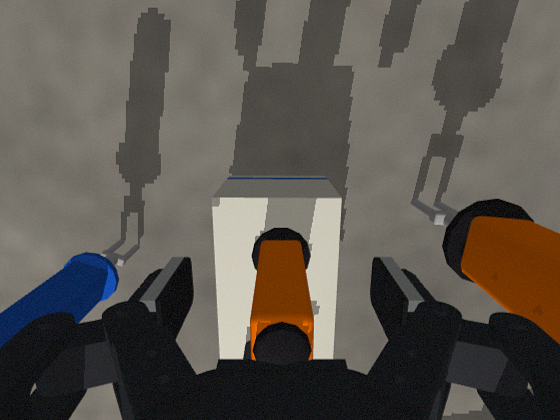

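The puller stands upright in the slot, free between the open fingers. Retreating straight up.

Emit:
servo_tool(
  motion=[
    [0, 0, -6, 0, 0, 0, 0.8],
    [0, 0, -12, 0, 0, 0, 0.8],
    [0, 0, -18, 0, 0, 0, 0.8],
    [0, 0, -22, 0, 0, 0, 0.8],
    [0, 0, -24, 0, 0, 0, 0.8],
    [0, 0, -24, 0, 0, 0, 0.8],
    [0, 0, -24, 0, 0, 0, 0.8],
    [0, 0, -20, 0, 0, 0, 0.8],
    [0, 0, -10, 0, 0, 0, 0.8],
    [0, 0, 0, 0, 0, 0, 0.8],
  ],
)

```text
t: 21.7
tcp_pos: [0.4817, 0.346, 0.2568]
tool_rot: [0.691, 0.723, 0.004, 0.002]
force: [-0.4, -0.2, 0.7]
finger_gap: 0.899
```

```bash
python3 - <<'E'
from h import *
st(); w=snap('wrist','w42'); s=snap('side','s42'); t=snap('top','t42')
a=cv2.resize(s['frame'][130:250,160:360],None,fx=4,fy=4,interpolation=cv2.INTER_CUBIC);cv2.imwrite('pics/c42.png',a[:,:,::-1])
a=cv2.resize(t['frame'][130:300,60:310],None,fx=3.2,fy=3.2,interpolation=cv2.INTER_CUBIC);cv2.imwrite('pics/d42.png',a[:,:,::-1])
E
```

```text
t 21.7 tcp [0.4817 0.346  0.2568] xyaw 92.62 z [ 0.0091  0.0037 -1.    ] F [-0.35 -0.17  0.67] M [-0.03  0.01 -0.04] gap 0.899
```

View pics/c42.png

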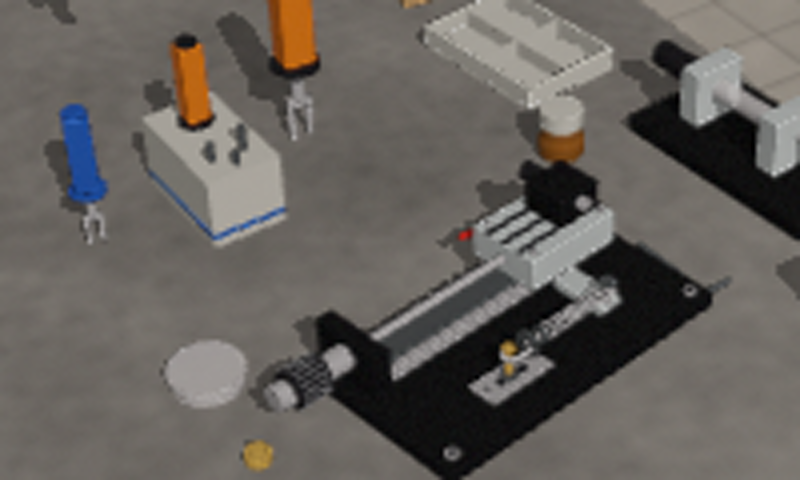

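View pics/d42.png

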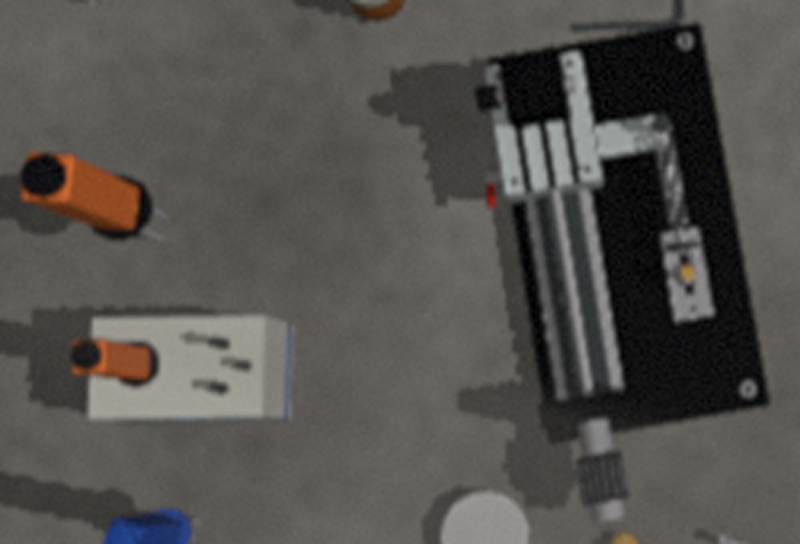

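View pics/w42.png

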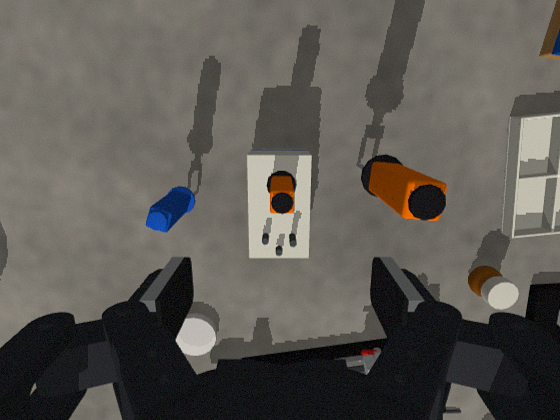

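```bash
python3 - <<'E'
from h import *
w,s,t=load('w42'),load('s42'),load('t42')
print('cap',tri((t,86.9,240.6),(s,206.4,140.1),(w,282.3,203)))
print('neckless: post/hook swing pin->collar', st()[0]['t'])
print(manip.sign_off())
E
```

```text
cap (array([0.4833568 , 0.34438919, 0.13351516]), [0.0012482455640522904, 0.0006621008862146824, 0.0006183873560170166])
t 21.85 tcp [0.48   0.3451 0.2529] xyaw 92.61 z [ 2.9e-03  8.0e-04 -1.0e+00] F [-0.51  0.29 -0.72] M [ 0.03 -0.01  0.  ] gap 0.9
neckless: post/hook swing pin->collar 21.85
the job is handed in; nothing more can be done
None
```

The spring is hooked onto the brass post, the puller is back upright in its slot, and I handed the job in at about 22 s of the 72 s allowed. The hand-in reported no verdict.

**What I did:**
- I took the smaller orange puller out of the stand, set its fork over the hook's neck and stretched the spring about 32 mm, against the 45 mm limit.
- I swung the hook to the right so that the post entered its mouth, then eased it back until the post carried the pull.
- I freed the fork and lifted it off, then put the puller back in its slot.

**Last checks:**
- **Spring:** In the top, side and wrist pictures the post sits in the bend and the spring lies straight along the anchor line. By the fork position it was stretched about 20 mm when the post took over. The force of the hook on the post was not measured directly; I only saw the load on the puller fall away.
- **Puller:** It stands upright, with its cap at (0.483, 0.344, 0.1335). That is within about 3 mm of the slot centre, and at the height it started from.
- **Arm and bystanders:** The gripper is open and clear above the puller. The loose things near the work looked unmoved in the last pictures; I did not measure them all.

**Things that went less smoothly:**
- While pulling, the arm crept under the spring load and the stretch dropped about 2 mm just as the hook's tip reached the post. I stretched it again before going on. Measured side forces stayed within about 2.5 N throughout.
- The three-view fix of the puller's cap disagreed by about 1 mm.

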